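# Kit a spool holder: pins, knobs, scan

## Task

Make up a spool-holder kit: pour the steel pins from the grey scoop onto the top end of the sloping tray so that every pin ends up down in a groove (help along any that stick), and tip the red knobs from the orange scoop into the blue bin. When all pins and knobs are in, take the scanner, aim its beam squarely at the tray's label from about 100 mm and hold it still there for 2 seconds, then lay it back on its rubber pad. Leave both scoops standing upright on the bench and leave the screwdriver, jar and spatula alone.

Things in the scene. Friction and masses are not known exactly. Their poses are not given: they have to be found in the camera images.
- deck: sloping blue deck of the grey pin tray (fixed). x points downhill (it falls 0.23 rad), y level across, z square to the deck; origin on the deck surface, middle of the open uphill end, 69 mm above the bench. Plain entry land for 45 mm, then 6 cross grooves, 17 mm wide, 14.5 deep, pitch 24; lane 84 mm wide, side walls 10 mm above the deck; at the low end (x = 182 mm) two stops 22 mm high, a 40 mm gap between them in the middle
- groove0 (a point): middle of the uppermost groove at deck-surface level (axes as deck; groove i lies 24 i mm further along x). A pin in a groove lies just below the surface (its centre at deck z = -7.5 mm), so later pins roll over it; a pin may stop on top of a full groove (centre at +6 mm) and wants a push downhill, or wedge half in and wants pressing down
- entry (a point): point on the deck surface in the middle of the entry land, 22 mm from the uphill end: where to pour the pins
- label: bar-code label (33 x 26 mm) on a white plate of 60 x 55 mm sloping at 45 degrees, top edge 48 mm above the bench, on the side of the tray away from the robot, facing the robot and upward. Origin at the label's centre, 28 mm above the bench; its z axis is the outward normal
- pin_scoop_bar (a point): centre of the handle bar (14 along x, 84 along y, 14 mm high), black, of the grey scoop holding the steel pins; 81 mm above the underside, over the middle. Loose, 0.16 kg empty. Trough 105 x 74 mm, walls 40 mm, open spout at +x, z up. Grip the bar across x. The level floor turns up into a lip (0.36 rad, 8 mm high) at the spout, so pins roll out only when it is tipped over 0.36 rad, spout down, about y; at 0.85 all leave
- pin_scoop_lip (a point): middle of the lip's edge at the spout of the grey pin scoop: in the scoop's frame 53 mm ahead (+x) of the handle bar and 66.5 mm below it. Same axes as the bar
- knob_scoop_bar (a point): centre of the black handle bar of the orange scoop that holds the red ball knobs (loose, 0.16 kg empty): like the grey scoop in every way (spout, lip, axes), but its walls are 48 mm high
- bin: blue open box, fixed, 130 x 130 x 50 mm high, walls and floor 4 mm; origin at the centre of its underside, z up
- pad: black rubber pad, fixed, 150 x 90 x 3 mm, long along its x: the scanner's place. Origin at the centre of its underside
- scanner_c (a point): centre (half-way up) of the body of the black hand scanner (loose, 0.15 kg): a block 100 mm along its x, 32 mm along y, 36 mm high, with a yellow head 44 mm wide on top of the front (+x) end (x = 33 to 59 mm) that rises 27 mm above this point. Grip it by the sides (32 mm, across y), at or behind this point. z is up when it lies on its base
- beam: the scanner's red window, at 58 mm ahead of and 10 mm above scanner_c. Its x axis is the beam: in the scanner's frame it points forward and 45 degrees downward; its y axis is the scanner's y. Reads from 50 to 150 mm, best at about 100
- pin0_c (a point): centre of a steel roller pin with domed ends, 14 mm thick, 60 mm long along its x, 45 g, smooth, loose
- pin1_c (a point): centre of a steel roller pin with domed ends, 14 mm thick, 60 mm long along its x, 45 g, smooth, loose, as pin0
- pin2_c (a point): centre of a steel roller pin with domed ends, 14 mm thick, 60 mm long along its x, 45 g, smooth, loose, as pin0
- pin3_c (a point): centre of a steel roller pin with domed ends, 14 mm thick, 60 mm long along its x, 45 g, smooth, loose, as pin0
- pin4_c (a point): centre of a steel roller pin with domed ends, 14 mm thick, 60 mm long along its x, 45 g, smooth, loose, as pin0
- knob0_c (a point): centre of a red ball knob, 24 mm, 20 g, smooth, loose (rolls, so carry its scoop gently, level or a little spout up)
- knob1_c (a point): centre of a red ball knob, 24 mm, 20 g, smooth, loose (rolls, so carry its scoop gently, level or a little spout up), as knob0
- knob2_c (a point): centre of a red ball knob, 24 mm, 20 g, smooth, loose (rolls, so carry its scoop gently, level or a little spout up), as knob0
- knob3_c (a point): centre of a red ball knob, 24 mm, 20 g, smooth, loose (rolls, so carry its scoop gently, level or a little spout up), as knob0
- knob4_c (a point): centre of a red ball knob, 24 mm, 20 g, smooth, loose (rolls, so carry its scoop gently, level or a little spout up), as knob0
- driver: bystander: screwdriver, loose, leave it where it is
- glue: bystander: small jar (36 mm across, 90 mm high; origin under its centre), loose, leave it where it is
- spatula: bystander: print-removal spatula, loose, leave it where it is
Mind the look-alikes: they are no part of the job. What is shaped like the part that bears scanner_c but purple is not meant.

How it is judged:
By the outcome, as a careful person would: the job done as asked, in the order asked, and still so for the second after the job is handed in, with the robot touching nothing.
Of pin0, pin1, pin2, pin3, pin4 only 3 to 5 are there at a start; the rules pass over those that are not, and their reading is None.
Of knob0, knob1, knob2, knob3, knob4 only 3 to 5 are there at a start; the rules pass over those that are not, and their reading is None.
At some moment in a run one of scanner, pin_scoop, knob_scoop may be knocked a few centimetres aside while the robot is not near it.
It also fails if it takes over 210 s, if anything falls off the work surface, if the arm or the gripper's body presses on something with over 40 N, if the wrist force passes 120 N, or if a joint passes its speed limit or range.

## Robot

A 7-joint arm with a two-finger parallel gripper is mounted at the origin on the work surface. World frame = base frame: x ahead of the robot, y to its left, z up, the work surface at z = 0. Lengths are in m, angles in rad, forces in N, time in s.
With the tool pointing down it reaches from about 0.4 to 0.875 m from the base axis. Payload 4.4 kg.
Tool frame: the origin (TCP) lies at the very end of the fingers, on their centre line; the grasp point (between the pads) lies grip_depth behind it (grip_depth is the distance from the TCP to the grasp point, in m); z points along the fingers, x is the direction in which the jaws open and shut, and the axes are right-handed (so a half turn about z gives the same grasp; the last joint's range is limited). The gripper opens to 85 mm and grips with 20 to 120 N. Pads are 22 mm wide; open, the fingers measure 114 mm over their backs; the gripper's body (76 mm by 85 mm) begins 54 mm behind the grasp point. The pads swing forward as they close: fully open they stand 13 mm farther back than shut.
Start: joints at [-1.21, 0.628, 0.038, 1.517, -0.027, 0.996, -0.02], TCP at [0.269, 0.592, 0.231] pointing down, gripper open.
Joint ranges: [-3.06, 3.06], [-0.37, 2.12], [-1.25, 1.32], [0.18, 2.47], [-1.1, 4.24], [0.23, 1.98], [-2.94, 2.94]. Speed limits (rad/s): [2.57, 2.57, 3.14, 3.14, 3.14, 3.14, 3.14].

## Interface

Orientations are given as a unit quaternion [x, y, z, w].
In Python, from cell import * gives the robot as it stands. The module is installed in compiled form; this text tells all that it offers.
- The arm moves only by the shell command python3 -m crank 'ROWS' [FORCE]. ROWS is JSON, a list of rows, each an object of numbers: "ax", "ay", "az": the turn, a rotation vector about the tool's x, y, z in degrees; "dx", "dy", "dz": the shift along the tool's x, y, z in mm; "fingers": the closure in counts, from 0 (fully open) to 255 (shut). A call has 1 to 12 rows; each row shifts and turns the commanded pose from where the row before left it, along the tool's axes as they then stand; what a row does not reach is not made up. A row lasts 1/12 s, in which the tool goes at most 41.7 mm and 7.16 degrees, less where a joint would pass 70% of its speed; a pose out of reach is approached as far as the arm can. A call is refused whole if a number of a shift passes 41.7 or a number of a turn 7.16, either way. A call with a gripper value outside its range is refused whole. The fingers move at their own pace and stop on an object; FORCE is the grip in N (left out, the last holds). Time passes only in rows, so rows that do not move let the fingers close. It gives the time, the measured TCP pose, the force and the opening at its end, in the units of the state.
- state(): the state, without advancing time (a new reading comes with each control period).
- grab_frame(name): name is "scene" or "top" or "wrist"; returns the picture (384x512x3 uint8, red, green, blue); there is no depth.
- calibration(name): a dict with "K" (3x3 intrinsics, pixels), "k1" (the pictures are not rectified: a ray, as slopes to the right and down, at radius r is drawn at 1 + k1 r^2 times it, then the intrinsics apply), "view" (4x4, takes a point from world to camera coordinates). Camera axes: x right, y down, z forward; pixel columns grow to the right and rows downward; lengths in m; the calibration is good to about 2 mm. A picture is of the moment at which its call begins: read the wrist's pose just before it. calibration takes no time and is no camera call; for the wrist camera it gives the pose at the moment of the call.
- finish_job(): hands the job in, once; it reports no verdict.
Trained networks look in the newest picture that a camera, given by its name, has taken for a name from the list of things; names that differ only in an ending like _2 or _b are one class to them, and where a whole thing is asked for, a point or a joint stands for the part that bears it (a point fixed in the world has none). Each returns a list of dicts, best first, with "conf" (0 to 1); they miss things now and then, are a little off and sometimes report something else, mostly with a low value. They report only what shows in the picture. A call takes as long as a camera call. They do not tell look-alikes from the thing itself.
- silhouettes(camera, target): "region" (384x512 bool, what is visible of it) and "box" ([left, top, right, bottom] in pixels, round what is visible of it).
- mark_of(camera, target): "centre" ([column, row] in pixels: a listed point, or the origin of a listed thing).
The state is a dict: "time": time; "qpos": joint angles; "qvel": joint speeds; "effort": joint torques, N m; "position": TCP position; "tcp_rot": TCP orientation; "wrist_force": force on the tool from outside, world axes, zero at the start; "moment": the same for the moment, N m; "width": opening from 0.0 (shut) to 1.0 (fully open).
Only numpy, scipy, OpenCV 4.12 (cv2) and the standard library are available. Lean on these libraries where they do the work, as an engineer would, in place of code of your own. Each camera call takes 0.05 s, during which the arm holds its last target. There are 200 camera calls.

## Working session

There is one attempt and no reset: what is moved stays moved. The work goes in short steps, Python scripts to look and compute and a shell command to move; the robot and the scene stay as the last step left them, time stands still between calls to the robot, and variables do not carry over. Pictures are saved under pics/ and viewed, about 12 in all and at most 16, crops included, and the job is handed in when it is done.

```bash
mkdir -p pics
cat > h.py <<'E'
import numpy as np, cv2
from cell import *
from scipy.spatial.transform import Rotation as R
def snap(n,f=None):
    im=grab_frame(n)
    if f: cv2.imwrite('pics/'+f,im[:,:,::-1])
    return im
def ray(cam,px,cal=None):
    c=cal or calibration(cam);K=c['K'];V=np.array(c['view'])
    d=np.array([(px[0]-K[0][2])/K[0][0],(px[1]-K[1][2])/K[1][1]]);u=d.copy()
    for _ in range(20): u=d/(1+c['k1']*(u@u))
    r=V[:3,:3].T@np.array([u[0],u[1],1]);o=-V[:3,:3].T@V[:3,3]
    return o,r/np.linalg.norm(r)
def atz(cam,px,z,cal=None):
    o,r=ray(cam,px,cal);return o+r*(z-o[2])/r[2]
def proj(cam,p,cal=None):
    c=cal or calibration(cam);K=np.array(c['K']);V=np.array(c['view'])
    q=V[:3,:3]@np.array(p)+V[:3,3];u=q[:2]/q[2];u=u*(1+c['k1']*(u@u))
    return K[0,0]*u[0]+K[0,2],K[1,1]*u[1]+K[1,2]
def tri(obs):
    A=np.zeros((3,3));b=np.zeros(3);
    for o,r in obs:
        M=np.eye(3)-np.outer(r,r);A+=M;b+=M@o
    p=np.linalg.solve(A,b);return p,[np.linalg.norm((np.eye(3)-np.outer(r,r))@(p-o)) for o,r in obs]
def tcp():
    s=state();return np.array(s['position']),R.from_quat(s['tcp_rot'])
def to(p,Rt):
    "shift (mm, current tool axes) and rotvec (deg, tool axes) to target"
    a,r=tcp();return np.round(r.inv().apply(np.array(p)-a)*1000,1),np.round(np.degrees((r.inv()*Rt).as_rotvec()),1)
E
python3 - <<'E'
from h import *
s=state();print(s)
for n in ['scene','top','wrist']:
    snap(n,n+'0.png');c=calibration(n);V=np.array(c['view']);print(n,np.round(-V[:3,:3].T@V[:3,3],3),V[2,:3],c['K'][0][0],c['k1'])
H={'deck':.069,'entry':.064,'groove0':.055,'label':.028,'pin_scoop_bar':.081,'pin_scoop_lip':.0145,'knob_scoop_bar':.081,'bin':0,'pad':0,'scanner_c':.021,'beam':.031,'driver':0.01,'glue':0,'spatula':0}
for t in H:
    for n in ['scene','top']:
        print(t,n,[(np.round(m['centre']),round(m['conf'],2),np.round(atz(n,m['centre'],H[t]),3)) for m in mark_of(n,t)[:3]])
E
```

```text
{'time': 0.0, 'qpos': array([-1.20976813,  0.62938652,  0.03844392,  1.51840305, -0.02696918,
        0.99623956, -0.02001284]), 'qvel': array([ 0.0002368 ,  0.00036521,  0.00046766, -0.00154499,  0.00047615,
        0.0014256 ,  0.00095042]), 'effort': array([-6.21844583e-05, -5.63392568e+01,  1.22620404e+00, -1.93454951e+01,
        1.10015474e-02,  1.02663619e-02,  1.98647392e-06]), 'position': array([0.26881421, 0.5911196 , 0.23035172]), 'tcp_rot': array([ 8.40827846e-01,  5.41301776e-01, -7.91337073e-04,  5.42064299e-04]), 'wrist_force': array([-0.2588402 ,  0.50349097, -0.01585311]), 'moment': array([ 0.01148093,  0.0039205 , -0.06556321]), 'width': 1.0015506166989605}
scene [ 1.51  -0.367  0.785] [-0.77966082  0.25630663 -0.57134571] 490.8210916569518 -0.16633741146463055
top [ 0.44  -0.047  1.088] [ 0.09924984  0.01206217 -0.99498943] 409.1174140689574 0.04551309055317805
wrist [0.193 0.625 0.373] [ 0.2911684  -0.13472591 -0.94713774] 337.5906075942337 -0.004186286940625966
deck scene [(array([318., 171.]), 0.83, array([0.499, 0.122, 0.069])), (array([324., 271.]), 0.2, array
[... 2022 characters left out ...]
.525, -0.438,  0.031]))]
driver scene [(array([376., 223.]), 0.91, array([0.687, 0.205, 0.01 ]))]
driver top [(array([163., 130.]), 0.86, array([0.691, 0.216, 0.01 ])), (array([423., 188.]), 0.64, array([ 0.528, -0.469,  0.01 ]))]
glue scene [(array([277., 260.]), 0.88, array([ 0.72 , -0.073,  0.   ])), (array([211., 254.]), 0.35, array([ 0.651, -0.214,  0.   ]))]
glue top [(array([269., 119.]), 0.5, array([ 0.721, -0.069,  0.   ]))]
spatula scene [(array([325., 267.]), 0.57, array([0.779, 0.022, 0.   ])), (array([320., 173.]), 0.5, array([0.41 , 0.171, 0.   ]))]
spatula top [(array([234.,  98.]), 0.57, array([0.781, 0.028, 0.   ])), (array([203., 192.]), 0.29, array([0.523, 0.111, 0.   ]))]
```

Run:
```python
import cv2
a=cv2.imread('pics/top0.png');cv2.imwrite('pics/top0b.png',cv2.resize(a[70:330,70:470],(800,520),interpolation=2))
a=cv2.imread('pics/scene0.png');cv2.imwrite('pics/scene0b.png',cv2.resize(a[120:320,60:460],(800,400),interpolation=2))
```

```text
(no output)
```

View pics/top0b.png

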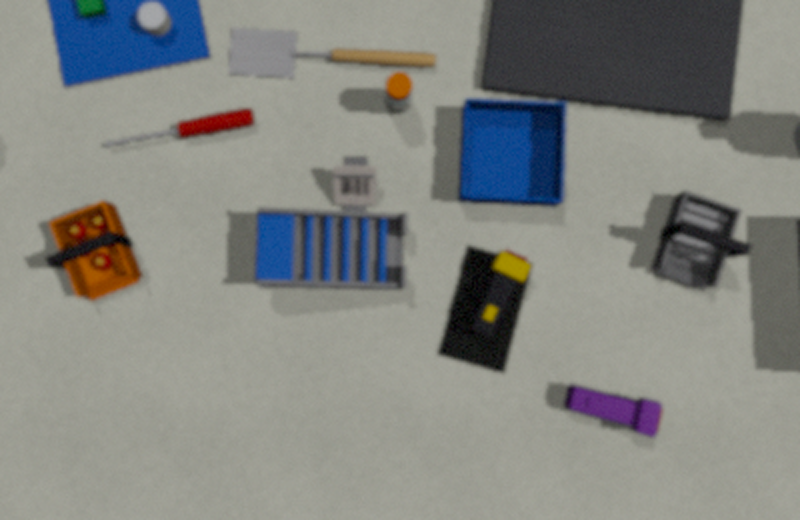

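View pics/scene0b.png

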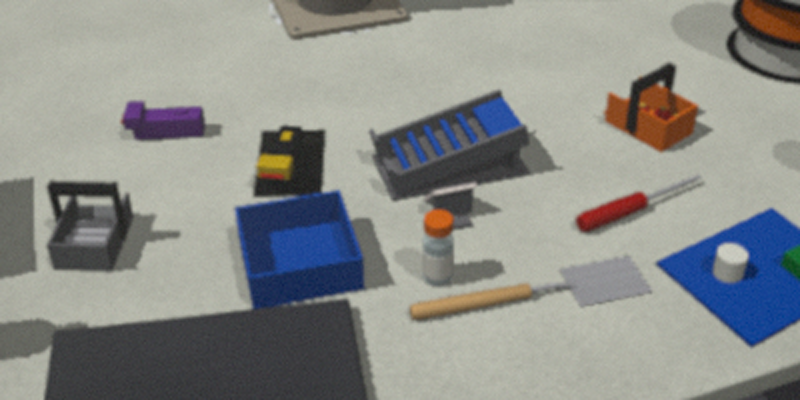

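Candidates for the first reach: the orange scoop at top px (112,191) is the only orange one and holds the red knobs, and the grey scoop is at (424,188). For the scanner there is a black one on the pad at (315,220) and a purple look-alike at (373,273); I'll use the black one. Next I'll move the wrist camera over the knob scoop for the close check.

Run:
```python
from h import *
p,r=tcp();c=calibration('wrist');V=np.array(c['view']);o=-V[:3,:3].T@V[:3,3]
print('cam in tool',r.inv().apply(o-p),'\n',r.inv().as_matrix()@V[:3,:3].T, 'toolx',r.apply([1,0,0]))
print(to([0.46,0.30,0.30],R.from_euler('z',14,degrees=True)*R.from_euler('x',180,degrees=True)))
```

```text
cam in tool [-0.00045025 -0.08282194 -0.1427235 ] 
 [[ 9.99999503e-01  6.88097433e-04 -7.20909461e-04]
 [-4.20462027e-04  9.47146952e-01  3.20799742e-01]
 [ 9.03548678e-04 -3.20799279e-01  9.47146771e-01]] toolx [ 4.13946607e-01  9.10301162e-01 -1.76154822e-05]
(array([-186.5,  294.6,  -68.7]), array([-0. ,  0. , 51.5]))
```

```bash
python3 -m crank '[{"dx":-17,"dy":35.3,"dz":-7},{"dx":-17,"dy":35.3,"dz":-7},{"dx":-17,"dy":35.3,"dz":-7},{"dx":-17,"dy":35.3,"dz":-7},{"dx":-17,"dy":35.3,"dz":-7},{"dx":-17,"dy":35.3,"dz":-7},{"dx":-17,"dy":35.3,"dz":-7},{"dx":-17,"dy":35.3,"dz":-7},{"dx":-17,"dy":35.3,"dz":-7},{"dx":-17,"dy":35.3,"dz":-7}]'
python3 -m crank '[{"az":6.44},{"az":6.44},{"az":6.44},{"az":6.44},{"az":6.44},{"az":6.44},{"az":6.44},{"az":6.44},{},{}]'
python3 - <<'E'
from h import *
print(state()['qpos'],tcp()[0],to([0.46,0.30,0.30],R.from_euler('z',14,degrees=True)*R.from_euler('x',180,degrees=True)))
im=snap('wrist','w1.png');c=calibration('wrist')
for t,z in [('knob_scoop_bar',.081),('deck',.069),('entry',.064),('groove0',.055),('label',.028)]:
    print(t,[(np.round(m['centre']),round(m['conf'],2),np.round(atz('wrist',m['centre'],z,c),4)) for m in mark_of('wrist',t)[:3]])
E
```

```text
[-1.20979939  0.62842221  0.03848101  1.51742186 -0.02697428  0.9962835
 -0.01999221] [0.26904678 0.59170951 0.23129166] (array([-186.5,  294.6,  -68.7]), array([-0. ,  0. , 51.5]))
knob_scoop_bar []
deck []
entry []
groove0 []
label []$[0]: bad value
$[0]: bad value
```

View pics/w1.png

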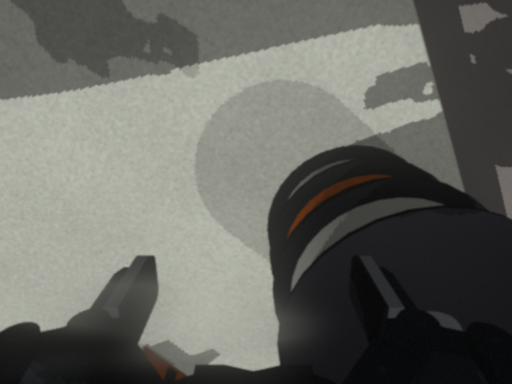

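The wrist view shows only the bench and a spool near the start pose, because the call was refused. The rows probably need every field.

```bash
python3 -m crank '[{"dx":-17,"dy":35.3,"dz":-7,"fingers":0},{"dx":-17,"dy":35.3,"dz":-7,"fingers":0}]'
python3 -m crank '[{"ax":0,"ay":0,"az":0,"dx":-17,"dy":35.3,"dz":-7,"fingers":0}]'
```

```text
time: 1.93
position: [0.2859, 0.5676, 0.2368]
tcp_rot: [0.838, 0.546, -0.002, -0.003]
wrist_force: [-0.6, 0.6, 0.7]
width: 0.998$[0]: bad value
```

```bash
python3 -m crank '[{"ax":0,"ay":0,"az":0,"dx":-17,"dy":35.3,"dz":-7,"fingers":0},{"ax":0,"ay":0,"az":5.1,"dx":-17,"dy":35.3,"dz":-7,"fingers":0},{"ax":0,"ay":0,"az":5.1,"dx":-14,"dy":36.3,"dz":-7,"fingers":0},{"ax":0,"ay":0,"az":5.1,"dx":-10.5,"dy":37.5,"dz":-7,"fingers":0},{"ax":0,"ay":0,"az":5.1,"dx":-7,"dy":38.3,"dz":-7,"fingers":0},{"ax":0,"ay":0,"az":5.1,"dx":-4,"dy":38.8,"dz":-7,"fingers":0},{"ax":0,"ay":0,"az":5.1,"dx":-0.5,"dy":39,"dz":-7,"fingers":0},{"ax":0,"ay":0,"az":5.1,"dx":3,"dy":39,"dz":-7,"fingers":0},{"ax":0,"ay":0,"az":5.1,"dx":6,"dy":38.5,"dz":-7,"fingers":0},{"ax":0,"ay":0,"az":5.1,"dx":0,"dy":0,"dz":0,"fingers":0},{"ax":0,"ay":0,"az":5.1,"dx":0,"dy":0,"dz":0,"fingers":0},{"ax":0,"ay":0,"az":5.1,"dx":0,"dy":0,"dz":0,"fingers":0}]'
python3 -m crank '[{"ax":0,"ay":0,"az":0,"dx":0,"dy":0,"dz":0,"fingers":0},{"ax":0,"ay":0,"az":0,"dx":0,"dy":0,"dz":0,"fingers":0}]'
python3 - <<'E'
from h import *
print(state()['qpos'],tcp()[0],to([0.52,0.29,0.30],R.from_euler('z',14,degrees=True)*R.from_euler('x',180,degrees=True)))
im=snap('wrist','w2.png');c=calibration('wrist')
for t,z in [('knob_scoop_bar',.081),('deck',.069),('entry',.064),('groove0',.055),('label',.028)]:
    print(t,[(np.round(m['centre']),round(m['conf'],2),np.round(atz('wrist',m['centre'],z,c),4)) for m in mark_of('wrist',t)[:3]])
E
```

```text
time: 2.93
position: [0.5181, 0.2896, 0.3015]
tcp_rot: [0.997, 0.079, 0.0, -0.0]
wrist_force: [0.2, 0.2, -1.0]
width: 0.998
time: 3.1
position: [0.5173, 0.2906, 0.3013]
tcp_rot: [0.996, 0.084, 0.0, 0.0]
wrist_force: [0.1, 0.5, 0.2]
width: 0.997
[-0.76885753  0.49370356  0.32957457  1.59619662 -0.17461895  1.08082741
 -0.22590974] [0.51731828 0.29064002 0.30128976] (array([2.5, 1.1, 1.3]), array([ 0. , -0. , -4.4]))
knob_scoop_bar [(array([258., 124.]), 0.77, array([0.5161, 0.3241, 0.081 ])), (array([282.,  95.]), 0.58, array([0.5359, 0.3574, 0.081 ]))]
deck [(array([230., 285.]), 0.77, array([0.516 , 0.1115, 0.069 ]))]
entry [(array([227., 295.]), 0.78, array([0.5151, 0.0925, 0.064 ]))]
groove0 [(array([219., 313.]), 0.65, array([0.5088, 0.0556, 0.055 ]))]
label [(array([274., 342.]), 0.52, array([ 0.5995, -0.0059,  0.028 ]))]
```

View pics/w2.png

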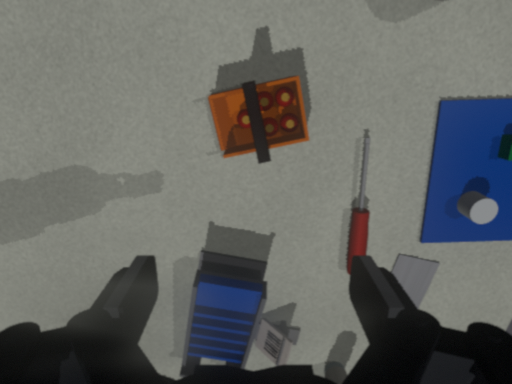

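The wrist view shows the orange scoop with about 5 red knobs, its bar running from (250,83) to (264,162). The tray and label are at the bottom, (230,285) and (274,342). Close crop next, to see which end is the spout.

Run:
```python
from h import *
a=cv2.imread('pics/w2.png');A=cv2.resize(a[65:175,195:325],None,fx=4,fy=4,interpolation=2)
t=cv2.imread('pics/scene0.png');B=cv2.resize(t[145:200,355:420],None,fx=6,fy=6,interpolation=2)
H=np.zeros((440,800,3),np.uint8);H[:440,:400]=A[:,:400] if A.shape[1]>=400 else 0;H[:330,410:800]=B
cv2.imwrite('pics/c1.png',H)
c=calibration('wrist');
for q in [(250,83),(264,162)]: print(atz('wrist',q,.085,c))
```

```text
[0.50125079 0.36356787 0.085     ]
[0.52973286 0.28480486 0.085     ]
```

View pics/c1.png

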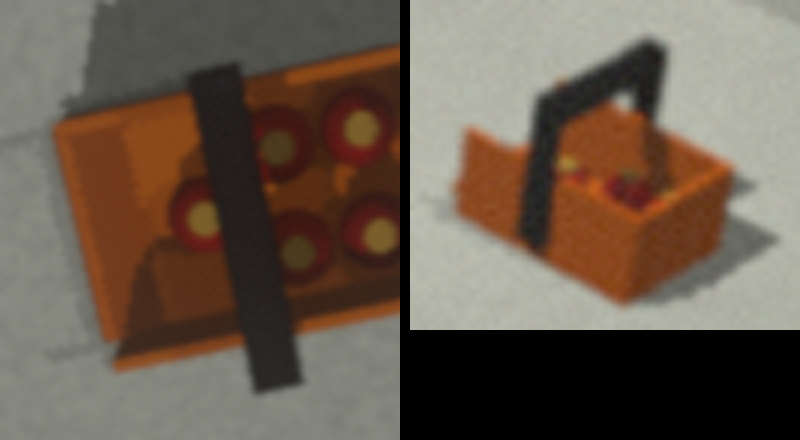

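The crop confirms the choice: orange scoop, 5 red knobs, spout (low lip) on the left at heading about 200°, and nothing else orange nearby. The bar is centred at (0.5155, 0.324), and its measured length of 84 mm matches.

Run:
```python
from h import *
import cell
g=getattr(cell,'grip_depth',None);print(g,[n for n in dir(cell) if n[0]!='_'])
snap('top');snap('scene')
print(tri([ray('scene',mark_of('scene','knob_scoop_bar')[0]['centre']),ray('top',mark_of('top','knob_scoop_bar')[0]['centre'])]))
T=lambda h:R.from_euler('z',h,degrees=True)*R.from_euler('x',180,degrees=True)
print(to([.5155,.324,.081-(g or .02)],T(19.9)))
```

```text
0.0187 ['MotionError', 'calibration', 'finish_job', 'grab_frame', 'grip_depth', 'mark_of', 'silhouettes', 'state']
(array([0.50941142, 0.33011428, 0.06822693]), [np.float64(0.0014376579691736911), np.float64(0.0014376579691737195)])
(array([  3.6, -33.4, 239. ]), array([ -0. ,   0. , -10.4]))
```

```bash
python3 -m crank '[{"ax":0,"ay":0,"az":0,"dx":0.9,"dy":-8.4,"dz":25,"fingers":0},{"ax":0,"ay":0,"az":0,"dx":0.9,"dy":-8.4,"dz":25,"fingers":0},{"ax":0,"ay":0,"az":0,"dx":0.9,"dy":-8.3,"dz":25,"fingers":0},{"ax":0,"ay":0,"az":0,"dx":0.9,"dy":-8.3,"dz":25,"fingers":0},{"ax":0,"ay":0,"az":-5.2,"dx":0,"dy":0,"dz":25,"fingers":0},{"ax":0,"ay":0,"az":-5.2,"dx":0,"dy":0,"dz":14,"fingers":0},{"ax":0,"ay":0,"az":0,"dx":0,"dy":0,"dz":0,"fingers":0},{"ax":0,"ay":0,"az":0,"dx":0,"dy":0,"dz":0,"fingers":0}]'
python3 - <<'E'
from h import *
T=lambda h:R.from_euler('z',h,degrees=True)*R.from_euler('x',180,degrees=True)
im=snap('wrist');c=calibration('wrist')
print([(m['centre'],m['conf'],atz('wrist',m['centre'],.081,c)) for m in mark_of('wrist','knob_scoop_bar')[:2]])
# dark bar line: pixels
print(to([.5155,.324,.0623],T(19.9)))
cv2.imwrite('pics/w3.png',im[:,:,::-1])
E
```

```text
time: 4.27
position: [0.5154, 0.3237, 0.162]
tcp_rot: [0.985, 0.171, -0.001, 0.0]
wrist_force: [0.3, 0.7, 0.5]
width: 1.005
[]
(array([-1.300e+00, -1.000e-01,  1.013e+02]), array([-0. , -0.1, -0.2]))
```

View pics/w3.png

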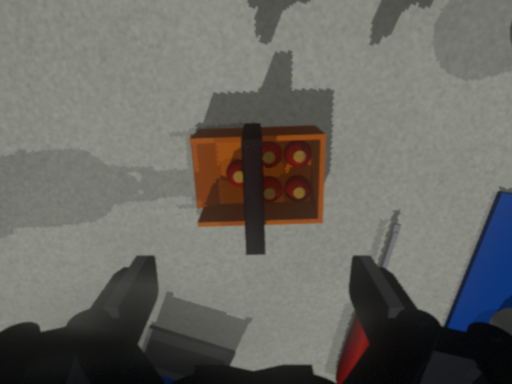

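The scoop is centred between the fingers, with its bar at columns 245–265 and parallel to the jaws. Descending and gripping.

```bash
python3 -m crank '[{"ax":0,"ay":0,"az":0,"dx":-1,"dy":0,"dz":20,"fingers":0},{"ax":0,"ay":0,"az":0,"dx":0,"dy":0,"dz":20,"fingers":0},{"ax":0,"ay":0,"az":0,"dx":0,"dy":0,"dz":20,"fingers":0},{"ax":0,"ay":0,"az":0,"dx":0,"dy":0,"dz":20,"fingers":0},{"ax":0,"ay":0,"az":0,"dx":0,"dy":0,"dz":15,"fingers":0},{"ax":0,"ay":0,"az":0,"dx":0,"dy":0,"dz":6,"fingers":0},{"ax":0,"ay":0,"az":0,"dx":0,"dy":0,"dz":0,"fingers":0},{"ax":0,"ay":0,"az":0,"dx":0,"dy":0,"dz":0,"fingers":120},{"ax":0,"ay":0,"az":0,"dx":0,"dy":0,"dz":0,"fingers":150},{"ax":0,"ay":0,"az":0,"dx":0,"dy":0,"dz":0,"fingers":180},{"ax":0,"ay":0,"az":0,"dx":0,"dy":0,"dz":0,"fingers":210},{"ax":0,"ay":0,"az":0,"dx":0,"dy":0,"dz":0,"fingers":240}]' 70
python3 -m crank '[{"ax":0,"ay":0,"az":0,"dx":0,"dy":0,"dz":0,"fingers":255},{"ax":0,"ay":0,"az":0,"dx":0,"dy":0,"dz":0,"fingers":255},{"ax":0,"ay":0,"az":0,"dx":0,"dy":0,"dz":0,"fingers":255},{"ax":0,"ay":0,"az":0,"dx":0,"dy":0,"dz":0,"fingers":255},{"ax":0,"ay":0,"az":0,"dx":0,"dy":0,"dz":0,"fingers":255},{"ax":0,"ay":0,"az":0,"dx":0,"dy":0,"dz":0,"fingers":255}]' 70
python3 - <<'E'
from h import *
T=lambda h:R.from_euler('z',h,degrees=True)*R.from_euler('x',180,degrees=True)
# bin accurate: silhouette corners in top image
im=snap('top');m=silhouettes('top','bin')[0];print(m['conf'],m['box'])
cn=max(cv2.findContours(m['region'].astype(np.uint8),0,2)[0],key=cv2.contourArea);b=cv2.boxPoints(cv2.minAreaRect(cn))
P=np.array([atz('top',q,.05) for q in b]);print(P.round(3),P.mean(0))
print(tcp()[0],to([.70,-.2,.25],T(-19)),state()['width'])
E
```

```text
time: 5.37
position: [0.5149, 0.324, 0.062]
tcp_rot: [0.985, 0.172, 0.001, -0.0]
wrist_force: [0.4, 0.3, -0.5]
width: 0.297
time: 5.87
position: [0.5149, 0.3239, 0.0618]
tcp_rot: [0.985, 0.172, 0.0, -0.0]
wrist_force: [0.3, -0.1, 5.2]
width: 0.147
0.8 [300.2, 120.0, 352.0, 174.0]
[[ 0.57  -0.14   0.05 ]
 [ 0.708 -0.148  0.05 ]
 [ 0.7   -0.285  0.05 ]
 [ 0.563 -0.275  0.05 ]] [ 0.63531001 -0.21200187  0.05      ]
[0.51492769 0.32393977 0.06179797] (array([  -3.5,  555.6, -188.4]), array([-0. , -0. , 38.8])) 0.14706425341496732
```

```bash
python3 -m crank '[{"ax":0,"ay":0,"az":0,"dx":0,"dy":0,"dz":-3,"fingers":255},{"ax":0,"ay":0,"az":0,"dx":0,"dy":0,"dz":-8,"fingers":255},{"ax":0,"ay":-1.2,"az":0,"dx":0,"dy":0,"dz":-14,"fingers":255},{"ax":0,"ay":-1.2,"az":0,"dx":0,"dy":0,"dz":-20,"fingers":255},{"ax":0,"ay":-1.2,"az":0,"dx":0,"dy":0,"dz":-24,"fingers":255},{"ax":0,"ay":0,"az":0,"dx":0,"dy":0,"dz":-24,"fingers":255},{"ax":0,"ay":0,"az":0,"dx":0,"dy":0,"dz":-20,"fingers":255},{"ax":0,"ay":0,"az":0,"dx":0,"dy":0,"dz":-14,"fingers":255},{"ax":0,"ay":0,"az":0,"dx":0,"dy":0,"dz":-10,"fingers":255},{"ax":0,"ay":0,"az":0,"dx":0,"dy":0,"dz":-6,"fingers":255},{"ax":0,"ay":0,"az":0,"dx":0,"dy":3,"dz":-3,"fingers":255},{"ax":0,"ay":0,"az":0,"dx":-1,"dy":9,"dz":0,"fingers":255}]'
python3 -m crank '[{"ax":0,"ay":0,"az":0,"dx":-2,"dy":16,"dz":0,"fingers":255},{"ax":0,"ay":0,"az":0,"dx":-3,"dy":24,"dz":0,"fingers":255},{"ax":0,"ay":0,"az":0,"dx":-4,"dy":30,"dz":0,"fingers":255},{"ax":0,"ay":0,"az":0,"dx":-4,"dy":30,"dz":0,"fingers":255},{"ax":0,"ay":0,"az":0,"dx":-4,"dy":30,"dz":0,"fingers":255},{"ax":0,"ay":0,"az":0,"dx":-4,"dy":30,"dz":0,"fingers":255},{"ax":0,"ay":0,"az":0,"dx":-4,"dy":30,"dz":0,"fingers":255},{"ax":0,"ay":0,"az":0,"dx":-4,"dy":30,"dz":0,"fingers":255},{"ax":0,"ay":0,"az":0,"dx":-4,"dy":30,"dz":0,"fingers":255},{"ax":0,"ay":0,"az":0,"dx":-4,"dy":30,"dz":0,"fingers":255},{"ax":0,"ay":0,"az":0,"dx":-4,"dy":30,"dz":0,"fingers":255},{"ax":0,"ay":0,"az":0,"dx":-4,"dy":30,"dz":0,"fingers":255}]'
python3 -m crank '[{"ax":0,"ay":0,"az":0,"dx":-4,"dy":30,"dz":0,"fingers":255},{"ax":0,"ay":0,"az":0,"dx":-4,"dy":30,"dz":0,"fingers":255},{"ax":0,"ay":0,"az":0,"dx":-4,"dy":30,"dz":0,"fingers":255},{"ax":0,"ay":0,"az":0,"dx":-4,"dy":30,"dz":0,"fingers":255},{"ax":0,"ay":0,"az":0,"dx":-4,"dy":30,"dz":0,"fingers":255},{"ax":0,"ay":0,"az":0,"dx":-3,"dy":22,"dz":0,"fingers":255},{"ax":0,"ay":0,"az":0,"dx":-2,"dy":14,"dz":0,"fingers":255},{"ax":0,"ay":0,"az":0,"dx":-1,"dy":7,"dz":0,"fingers":255},{"ax":0,"ay":0,"az":0,"dx":0,"dy":3,"dz":0,"fingers":255},{"ax":0,"ay":0,"az":1.5,"dx":0,"dy":0,"dz":0,"fingers":255},{"ax":0,"ay":0,"az":3,"dx":0,"dy":0,"dz":0,"fingers":255},{"ax":0,"ay":0,"az":4,"dx":0,"dy":0,"dz":0,"fingers":255}]'
python3 -m crank '[{"ax":0,"ay":0,"az":4,"dx":0,"dy":0,"dz":0,"fingers":255},{"ax":0,"ay":0,"az":4,"dx":0,"dy":0,"dz":0,"fingers":255},{"ax":0,"ay":0,"az":4,"dx":0,"dy":0,"dz":0,"fingers":255},{"ax":0,"ay":0,"az":4,"dx":0,"dy":0,"dz":0,"fingers":255},{"ax":0,"ay":0,"az":4,"dx":0,"dy":0,"dz":0,"fingers":255},{"ax":0,"ay":0,"az":4,"dx":0,"dy":0,"dz":0,"fingers":255},{"ax":0,"ay":0,"az":3.5,"dx":0,"dy":0,"dz":0,"fingers":255},{"ax":0,"ay":0,"az":2,"dx":0,"dy":0,"dz":0,"fingers":255},{"ax":0,"ay":0,"az":1,"dx":0,"dy":0,"dz":0,"fingers":255},{"ax":0,"ay":0,"az":0,"dx":0,"dy":0,"dz":0,"fingers":255}]'
python3 - <<'E'
from h import *
T=lambda h:R.from_euler('z',h,degrees=True)*R.from_euler('x',180,degrees=True)
im=snap('wrist','w4.png');c=calibration('wrist')
print([(m['centre'],m['conf'],atz('wrist',m['centre'],0,c)) for m in mark_of('wrist','bin')[:2]],len(silhouettes('wrist','knob0_c')))
Rt=T(-19)*R.from_euler('y',52,degrees=True);bar=np.array([.639,-.218,.170])
print(tcp()[0],to(bar+Rt.apply([0,0,.0187]),Rt),state()['qpos'])
E
```

```text
time: 6.97
position: [0.5228, 0.3156, 0.207]
tcp_rot: [0.984, 0.173, -0.031, 0.005]
wrist_force: [0.5, 0.5, -3.1]
width: 0.146
time: 7.97
position: [0.5954, -0.0247, 0.209]
tcp_rot: [0.985, 0.171, -0.032, 0.006]
wrist_force: [0.2, 0.5, -2.2]
width: 0.152
time: 8.97
position: [0.6389, -0.2113, 0.2114]
tcp_rot: [0.995, 0.098, -0.031, 0.007]
wrist_force: [0.2, 0.4, -3.1]
width: 0.15
time: 9.8
position: [0.6391, -0.2117, 0.2115]
tcp_rot: [0.986, -0.165, -0.028, 0.015]
wrist_force: [0.1, -0.0, -1.9]
width: 0.147
[([263.6, 156.3], 0.83, array([ 0.63668007, -0.22055224,  0.        ])), ([241.9, 248.3], 0.18, array([ 0.57613804, -0.32018927,  0.        ]))] 2
[ 0.63897961 -0.21307989  0.2116088 ] (array([19. ,  2.6, 52.4]), array([ 2.1, 54.8,  0.9])) [ 0.03236652  0.74670598  0.43117694  1.41791623 -0.27971274  1.09062419
  0.17019426]
```

View pics/w4.png

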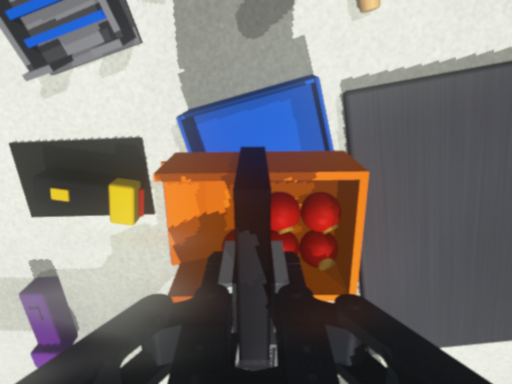

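The orange scoop is above the blue bin with all knobs inside (about (285,210), (320,212), (318,250)). The bin mark agrees at (0.637,-0.220). Tipping now.

```bash
python3 -m crank '[{"ax":0,"ay":0,"az":0,"dx":2,"dy":0.8,"dz":6,"fingers":255},{"ax":0,"ay":0,"az":0,"dx":4,"dy":0.8,"dz":11,"fingers":255},{"ax":0,"ay":0,"az":0,"dx":4,"dy":0.8,"dz":12,"fingers":255},{"ax":0,"ay":0,"az":0,"dx":4,"dy":0.8,"dz":12,"fingers":255},{"ax":0,"ay":0,"az":0,"dx":3,"dy":0.8,"dz":8,"fingers":255},{"ax":0,"ay":2,"az":0,"dx":2,"dy":0.8,"dz":4,"fingers":255},{"ax":0,"ay":4,"az":0,"dx":0,"dy":0,"dz":0,"fingers":255},{"ax":0,"ay":4,"az":0,"dx":0,"dy":0,"dz":0,"fingers":255},{"ax":0,"ay":4,"az":0,"dx":0,"dy":0,"dz":0,"fingers":255},{"ax":0,"ay":4,"az":0,"dx":0,"dy":0,"dz":0,"fingers":255},{"ax":0,"ay":3,"az":0,"dx":0,"dy":0,"dz":0,"fingers":255},{"ax":0,"ay":3,"az":0,"dx":0,"dy":0,"dz":0,"fingers":255}]'
python3 -m crank '[{"ax":0,"ay":3,"az":0,"dx":0,"dy":0,"dz":0,"fingers":255},{"ax":0,"ay":3,"az":0,"dx":0,"dy":0,"dz":0,"fingers":255},{"ax":0,"ay":3,"az":0,"dx":0,"dy":0,"dz":0,"fingers":255},{"ax":0,"ay":3,"az":0,"dx":0,"dy":0,"dz":0,"fingers":255},{"ax":0,"ay":3,"az":0,"dx":0,"dy":0,"dz":0,"fingers":255},{"ax":0,"ay":3,"az":0,"dx":0,"dy":0,"dz":0,"fingers":255},{"ax":0,"ay":3,"az":0,"dx":0,"dy":0,"dz":0,"fingers":255},{"ax":0,"ay":3,"az":0,"dx":0,"dy":0,"dz":0,"fingers":255},{"ax":0,"ay":3,"az":0,"dx":0,"dy":0,"dz":0,"fingers":255},{"ax":0,"ay":3,"az":0,"dx":0,"dy":0,"dz":0,"fingers":255},{"ax":0,"ay":0,"az":0,"dx":0,"dy":0,"dz":0,"fingers":255},{"ax":0,"ay":0,"az":0,"dx":0,"dy":0,"dz":0,"fingers":255}]'
python3 -m crank '[{"ax":0,"ay":0,"az":0,"dx":0,"dy":0,"dz":0,"fingers":255},{"ax":0,"ay":0,"az":0,"dx":0,"dy":0,"dz":0,"fingers":255},{"ax":0,"ay":0,"az":0,"dx":0,"dy":0,"dz":0,"fingers":255},{"ax":0,"ay":0,"az":0,"dx":0,"dy":0,"dz":0,"fingers":255},{"ax":0,"ay":0,"az":0,"dx":0,"dy":0,"dz":0,"fingers":255},{"ax":0,"ay":0,"az":0,"dx":0,"dy":0,"dz":0,"fingers":255}]'
python3 - <<'E'
from h import *
im=snap('top');sc=snap('scene');w=snap('wrist')
def crop(a,x0,y0,x1,y1,f): return cv2.resize(a[y0:y1,x0:x1],None,fx=f,fy=f,interpolation=2)
C=np.zeros((384,800,3),np.uint8);a=crop(sc,120,120,320,312,2);C[:384,:400]=a;b=crop(w,0,0,512,384,.78);C[:b.shape[0],400:400+b.shape[1]]=b[:,:400]
cv2.imwrite('pics/p1.png',C[:,:,::-1]);print(tcp()[0],tcp()[1].apply([0,0,1]),state()['qpos'])
for n in ['scene','top']: print(n,[(np.round(m['centre']),round(m['conf'],2)) for m in mark_of(n,'knob0_c')])
E
```

```text
time: 10.95
position: [0.6513, -0.2259, 0.1572]
tcp_rot: [0.97, -0.159, 0.178, 0.05]
wrist_force: [0.0, -0.3, -2.9]
width: 0.145
time: 11.95
position: [0.7068, -0.2351, 0.248]
tcp_rot: [0.941, -0.152, 0.296, 0.063]
wrist_force: [-0.2, 0.3, -2.8]
width: 0.151
time: 12.45
position: [0.7062, -0.2352, 0.2467]
tcp_rot: [0.941, -0.152, 0.295, 0.063]
wrist_force: [-0.5, -0.3, -1.0]
width: 0.154
[ 0.70631094 -0.2351711   0.24693883] [ 0.5364725  -0.20863158 -0.81772252] [-0.074157    0.58610132  0.49898402  1.87753514 -1.09931496  0.2333089
  0.9681392 ]
scene [(array([210., 242.]), 0.63), (array([201., 197.]), 0.39)]
top [(array([235.,  99.]), 0.75), (array([414., 188.]), 0.72), (array([326., 149.]), 0.22)]
```

View pics/p1.png

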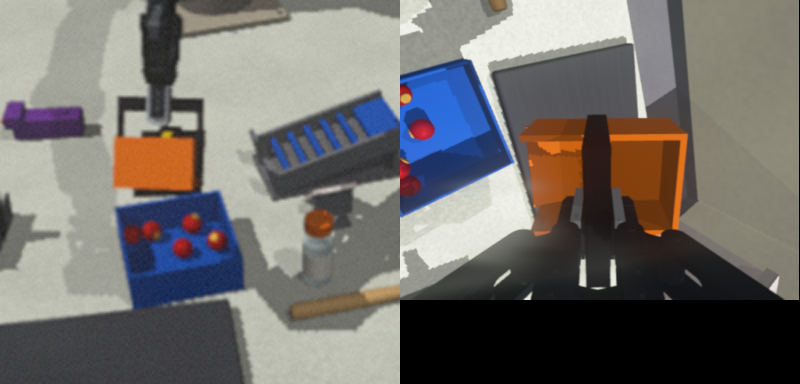

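All five knobs lie in the bin: scene crop (135,235), (150,230), (193,222), (183,248), (217,240). The scoop is empty. The tip stopped at about 35° on the limits of joints 5 and 6, so I'll fit a kinematic model to plan the pin pour. First I'll level the scoop.

```bash
python3 -m crank '[{"ax":0,"ay":-6,"az":0,"dx":0,"dy":0,"dz":0,"fingers":255},{"ax":0,"ay":-6,"az":0,"dx":0,"dy":0,"dz":0,"fingers":255},{"ax":0,"ay":-6,"az":0,"dx":0,"dy":0,"dz":0,"fingers":255},{"ax":0,"ay":-6,"az":0,"dx":0,"dy":0,"dz":0,"fingers":255},{"ax":0,"ay":-6,"az":0,"dx":0,"dy":0,"dz":0,"fingers":255},{"ax":0,"ay":0,"az":0,"dx":0,"dy":0,"dz":0,"fingers":255},{"ax":0,"ay":0,"az":0,"dx":0,"dy":0,"dz":0,"fingers":255}]'
cat > kin.py <<'E'
from h import *
from scipy.optimize import least_squares
D=[([-1.20976813,0.62938652,0.03844392,1.51840305,-0.02696918,0.99623956,-0.02001284],[0.26881421,0.5911196,0.23035172]),
([-0.76885753,0.49370356,0.32957457,1.59619662,-0.17461895,1.08082741,-0.22590974],[0.51731828,0.29064002,0.30128976]),
([0.03236652,0.74670598,0.43117694,1.41791623,-0.27971274,1.09062419,0.17019426],[0.63897961,-0.21307989,0.2116088]),
([-0.074157,0.58610132,0.49898402,1.87753514,-1.09931496,0.2333089,0.9681392],[0.70631094,-0.2351711,0.24693883])]
def fk(q,L,s):
    r=R.identity();p=np.array([0,0,L[0]])
    for i,(a,l) in enumerate(zip('zyzyzyz',[0,0,L[1],0,L[2],0,L[3]])):
        r=r*R.from_euler(a,s[i]*q[i]);p=p+r.apply([0,0,l])
    return p,r
lo=np.array([-3.06,-.37,-1.25,.18,-1.1,.23,-2.94]);hi=np.array([3.06,2.12,1.32,2.47,4.24,1.98,2.94])
T=lambda h:R.from_euler('z',h,degrees=True)*R.from_euler('x',180,degrees=True)
E
python3 - <<'E'
from kin import *
import itertools
q,p=state()['qpos'],state()['position'];DD=D+[(q,p)]
best=[]
for s in itertools.product([1,-1],repeat=3):
    S=[s[0],1,s[1],1,s[2],1,-1]
    f=lambda L:np.concatenate([fk(q,L,S)[0]-p for q,p in DD])
    o=least_squares(f,[.3,.4,.4,.25]);best.append((o.cost,S,o.x.round(4)))
best.sort(key=lambda b:b[0]);print(best[:2]);S=best[0][1];L=best[0][2]
print(tcp()[0],tcp()[1].as_quat(),fk(q,L,S)[1].as_quat(),state()['qpos'])
E
```

```text
time: 13.28
position: [0.71, -0.2352, 0.2446]
tcp_rot: [0.985, -0.16, 0.063, 0.022]
wrist_force: [-0.6, -0.4, -1.9]
width: 0.148
[(np.float64(0.0007363302528993601), [-1, 1, -1, 1, -1, 1, -1], array([0.4125, 0.5091, 0.4176, 0.3653])), (np.float64(0.005170981067779434), [-1, 1, -1, 1, 1, 1, -1], array([-0.1294,  0.8471,  0.2109,  0.2336]))]
[ 0.70998138 -0.23522928  0.24456002] [ 0.98490795 -0.15972493  0.06277902  0.02242942] [ 0.15972493  0.98490795 -0.02242942  0.06277902] [-0.14943178  0.84957016  0.88199543  1.35242431 -0.69860549  1.11352518
  0.46532413]
```

```bash
cat >> kin.py <<'E'
D.append(([-0.14943178,0.84957016,0.88199543,1.35242431,-0.69860549,1.11352518,0.46532413],[0.70998138,-0.23522928,0.24456002]))
SG=[-1,1,-1,1,-1,1,-1]
def fk(q,L):
    L=np.asarray(L);r=R.identity();p=np.array([0,0,L[0]]);off=[None,None,(L[4],L[5],L[1]),None,(L[6],L[7],L[2]),None,(0,0,L[3])]
    for i,a in enumerate('zyzyzyz'):
        r=r*R.from_euler(a,SG[i]*q[i])
        if off[i]: p=p+r.apply(off[i])
    return p,r*R.from_euler('z',-90,degrees=True)
f=lambda L:np.concatenate([fk(q,L)[0]-p for q,p in D]+[np.array(L[4:])*.01])
_o=least_squares(f,[.35,.45,.4,.3,0,0,0,0]);LL=_o.x
def ik(p,Rt,q0,w=.02):
    def g(q):
        a,r=fk(q,LL);return np.concatenate([(a-p)*10,(r.inv()*Rt).as_rotvec()*3,w*(q-q0)])
    o=least_squares(g,np.clip(q0,lo+.03,hi-.03),bounds=(lo+.02,hi-.02));a,r=fk(o.x,LL)
    return o.x,np.linalg.norm(a-p)*1000,np.degrees((r.inv()*Rt).magnitude())
E
python3 - <<'E'
from kin import *
print(LL.round(4),_o.cost,[np.round(1000*np.linalg.norm(fk(q,LL)[0]-p),1) for q,p in D],fk(D[0][0],LL)[1].as_quat())
lip=np.array([.515,.108,.10])  # lip target
rng=np.random.default_rng(0)
for h in (90,-90):   # tool x heading; spout -y
    for th in (0,25,40,50):
        # spout along tool -x if h=90 -> +ay ; if h=-90 spout along tool +x -> -ay
        sg=1 if h==90 else -1
        Rt=T(h)*R.from_euler('y',sg*th,degrees=True)
        l=np.array([-sg*.053,0,.0665]) # lip from bar in tool axes
        bar=lip-Rt.apply(l);p=bar+Rt.apply([0,0,.0187])
        res=[ik(p,Rt,lo+(hi-lo)*rng.random(7)*.6+.2*(hi-lo)) for _ in range(12)]
        ok=[r for r in res if r[1]<2 and r[2]<1]
        print(h,th,bar.round(3),len(ok));
        for r in sorted(ok,key=lambda r:-np.min(np.minimum(r[0]-lo,hi-r[0])))[:2]:print('  ',r[0].round(2),np.min(np.minimum(r[0]-lo,hi-r[0])).round(2))
E
```

```text
Traceback (most recent call last):
NameError: name '_o' is not defined. Did you mean: 'to'?
```

```bash
sed -i 's/_o/o_/g' kin.py
python3 - <<'E'
from kin import *
print(LL.round(4),[np.round(1000*np.linalg.norm(fk(q,LL)[0]-p),1) for q,p in D],fk(D[0][0],LL)[1].as_quat())
lip=np.array([.515,.108,.10])  # lip target
rng=np.random.default_rng(0)
for h in (90,-90):   # tool x heading; spout -y
    for th in (0,25,40,50):
        sg=1 if h==90 else -1
        Rt=T(h)*R.from_euler('y',sg*th,degrees=True)
        l=np.array([-sg*.053,0,.0665]) # lip from bar in tool axes
        bar=lip-Rt.apply(l);p=bar+Rt.apply([0,0,.0187])
        res=[ik(p,Rt,lo+(hi-lo)*rng.random(7)*.6+.2*(hi-lo)) for _ in range(12)]
        ok=[r for r in res if r[1]<2 and r[2]<1]
        print(h,th,bar.round(3),len(ok));
        for r in sorted(ok,key=lambda r:-np.min(np.minimum(r[0]-lo,hi-r[0])))[:2]:print('  ',r[0].round(2),np.min(np.minimum(r[0]-lo,hi-r[0])).round(2))
E
```

```text
[ 3.430e-01  5.629e-01  3.855e-01  3.604e-01 -1.500e-03 -2.290e-02
  1.000e-04 -5.300e-03] [np.float64(3.7), np.float64(0.5), np.float64(0.9), np.float64(1.9), np.float64(3.7)] [-9.77313228e-01  2.11796919e-01  1.76263094e-04 -9.42861935e-04]
90 0 [0.515 0.161 0.166] 11
   [-0.07  0.6  -0.43  1.92  0.37  0.7   2.42] 0.47
   [ 0.27  0.76 -1.02  1.93  0.82  0.94  1.99] 0.23
90 25 [0.515 0.128 0.183] 9
   [-0.04  0.58  0.04  1.98 -0.73  0.72 -2.56] 0.37
   [-0.15  0.59  0.2   1.98 -0.83  0.78 -2.46] 0.27
90 40 [0.515 0.106 0.185] 11
   [ 0.55  0.72 -0.59  1.98 -0.54  0.66 -2.62] 0.32
   [ 0.07  0.67  0.15  1.98 -1.01  0.97 -2.15] 0.09
90 50 [0.515 0.091 0.183] 6
   [ 0.76  0.87 -0.78  1.96 -0.47  0.69 -2.6 ] 0.34
   [ 0.5   0.77 -0.36  1.96 -0.83  0.87 -2.24] 0.27
-90 0 [0.515 0.161 0.166] 9
   [ 0.11  0.66 -0.72  1.92  0.61  0.79 -0.95] 0.53
   [-0.    0.62 -0.54  1.92  0.46  0.73 -0.81] 0.5
-90 25 [0.515 0.128 0.183] 10
   [-0.03  0.58  0.02  1.98 -0.72  0.71  0.57] 0.38
   [ 0.32  0.61 -0.5   1.99 -0.29  0.58  0.14] 0.35
-90 40 [0.515 0.106 0.185] 10
   [ 0.7   0.8  -0.86  1.99 -0.23  0.59  0.21] 0.36
   [ 0.75  0.84 -0.95  1.99 -0.09  0.58  0.07] 0.3
-90 50 [0.515 0.091 0.183] 10
   [ 0.83  0.92 -0.91  1.96 -0.3   0.65  0.37] 0.34
   [ 0.83  0.92 -0.92  1.96 -0.3   0.65  0.37] 0.33
```

```bash
sed -i "s/from_euler('z',-90,degrees=True)$/from_euler('z',180,degrees=True)/" kin.py
cat >> kin.py <<'E'
def jac(q):
    p,r=fk(q,LL);J=np.zeros((6,7))
    for i in range(7):
        d=q.copy();d[i]+=1e-5;a,b=fk(d,LL);J[:3,i]=(a-p)/1e-5;J[3:,i]=(b*r.inv()).as_rotvec()/1e-5
    return J
def go(q,p,Rt,n=30):
    q=np.array(q,float);p0,r0=fk(q,LL);dr=(r0.inv()*Rt).as_rotvec()
    for k in range(1,n+1):
        t=p0+(p-p0)*k/n;rt=r0*R.from_rotvec(dr*k/n)
        for _ in range(3):
            a,r=fk(q,LL);e=np.concatenate([t-a,(rt*r.inv()).as_rotvec()]);q=q+np.linalg.pinv(jac(q))@e
        if (q<lo).any() or (q>hi).any(): print('  limit at step',k,q.round(2)); return q
    return q
E
python3 - <<'E'
from kin import *
print(fk(D[0][0],LL)[1].as_quat())
q=go(D[1][0],[.515,.324,.162],T(20));q=go(q,[.515,.324,.062],T(20));q=go(q,[.515,.324,.21],T(20)*R.from_euler('y',-3,degrees=True));q=go(q,[.639,-.212,.21],T(20));q=go(q,[.639,-.213,.211],T(-19));print(q.round(2),np.round(D[2][0],2))
E
```

```text
[ 8.40827848e-01  5.41301773e-01 -7.91340897e-04  5.42067239e-04]
[ 0.05  0.72  0.41  1.47 -0.31  1.02  0.21] [ 0.03  0.75  0.43  1.42 -0.28  1.09  0.17]
```

```bash
cat > plan.py <<'E'
from kin import *
def pour(h,th,lip=np.array([.515,.108,.10])):
    Rt=T(h)*R.from_euler('y',th,degrees=True);bar=lip-Rt.apply([-.053,0,.0665]);return bar+Rt.apply([0,0,.0187]),Rt
E
python3 - <<'E'
from plan import *
q0=np.array(state()['qpos']);P=tcp()[0]
for place in [(.42,.38),(.43,-.03),(.62,.33),(.515,.324)]:
  for hp in (20,60,-20,-60):
    q=go(q0,P,T(-19));q=go(q,[*place,.15],T(hp));q=go(q,[*place,.064],T(hp));q=go(q,[*place,.25],T(hp));a=q
    q=go(q,[.522,-.444,.25],T(-10));q=go(q,[.522,-.444,.062],T(-10));q=go(q,[.522,-.444,.25],T(-10));b=q
    p,r=pour(90,0);q=go(q,p+[0,0,.05],r);c=q
    print(place,hp,a[[2]].round(2),b[2].round(2),c.round(2))
    p,r=pour(90,50);q=go(q,p,r);print('   pour',q.round(2))
E
```

```text
(0.42, 0.38) 20 [0.87] 0.83 [-0.63  0.55  0.41  1.87 -0.3   0.79  1.51]
   pour [ 0.35  0.75 -0.12  1.95 -0.96  0.99  2.6 ]
(0.42, 0.38) 60 [0.65] 0.85 [-0.65  0.55  0.44  1.86 -0.32  0.79  1.53]
   pour [ 0.33  0.75 -0.08  1.95 -0.98  1.01  2.62]
(0.42, 0.38) -20 [1.07] 0.8 [-0.61  0.54  0.38  1.87 -0.27  0.79  1.49]
   pour [ 0.38  0.75 -0.16  1.95 -0.94  0.97  2.58]
  limit at step 26 [-1.35  1.02  1.04  1.88 -1.1   0.96 -0.83]
(0.42, 0.38) -60 [1.25] 0.76 [-0.58  0.53  0.33  1.87 -0.24  0.78  1.45]
   pour [ 0.42  0.76 -0.22  1.96 -0.91  0.94  2.55]
(0.43, -0.03) 20 [0.88] 0.84 [-0.64  0.55  0.42  1.87 -0.31  0.79  1.52]
   pour [ 0.34  0.75 -0.11  1.95 -0.97  1.    2.61]
(0.43, -0.03) 60 [0.64] 0.84 [-0.64  0.55  0.43  1.87 -0.31  0.79  1.53]
   pour [ 0.33  0.75 -0.1   1.95 -0.97  1.    2.61]
(0.43, -0.03) -20 [1.1] 0.81 [-0.62  0.54  0.4   1.87 -0.28  0.79  1.5 ]
   pour [ 0.36  0.75 -0.14  1.95 -0.95  0.98  2.59]
  limit at step 19 [-0.58  0.8   0.94  2.22 -1.1   0.71  0.12]
(0.43, -0.03) -60 [1.28] 0.78 [-0.59  0.54  0.36  1.87 -0.26  0.78  1.47]
   pour [ 0.4   0.76 -0.19  
[... 326 characters left out ...]
-0.28  0.79  1.49]
   pour [ 0.37  0.75 -0.15  1.95 -0.95  0.97  2.59]
(0.62, 0.33) -60 [1.12] 0.78 [-0.59  0.54  0.36  1.87 -0.26  0.78  1.47]
   pour [ 0.39  0.75 -0.19  1.96 -0.93  0.95  2.57]
(0.515, 0.324) 20 [0.83] 0.83 [-0.63  0.55  0.41  1.87 -0.3   0.79  1.51]
   pour [ 0.35  0.75 -0.12  1.95 -0.96  0.99  2.6 ]
(0.515, 0.324) 60 [0.62] 0.84 [-0.64  0.55  0.43  1.87 -0.31  0.79  1.53]
   pour [ 0.33  0.75 -0.09  1.95 -0.97  1.    2.61]
(0.515, 0.324) -20 [1.02] 0.8 [-0.61  0.54  0.38  1.87 -0.28  0.79  1.49]
   pour [ 0.37  0.75 -0.16  1.95 -0.94  0.97  2.59]
(0.515, 0.324) -60 [1.19] 0.77 [-0.59  0.54  0.35  1.87 -0.25  0.78  1.46]
   pour [ 0.4   0.76 -0.2   1.96 -0.92  0.95  2.56]
```

```bash
python3 -m crank '[{"ax":0,"ay":-6,"az":0,"dx":-8,"dy":-9,"dz":0,"fingers":255},{"ax":0,"ay":-1.2,"az":0,"dx":-16,"dy":-18,"dz":0,"fingers":255},{"ax":0,"ay":0,"az":0,"dx":-25,"dy":-27,"dz":0,"fingers":255},{"ax":0,"ay":0,"az":0,"dx":-25,"dy":-27,"dz":0,"fingers":255},{"ax":0,"ay":0,"az":0,"dx":-25,"dy":-27,"dz":0,"fingers":255},{"ax":0,"ay":0,"az":0,"dx":-25,"dy":-27,"dz":0,"fingers":255},{"ax":0,"ay":0,"az":0,"dx":-25,"dy":-27,"dz":0,"fingers":255},{"ax":0,"ay":0,"az":0,"dx":-25,"dy":-27,"dz":0,"fingers":255},{"ax":0,"ay":0,"az":0,"dx":-25,"dy":-27,"dz":0,"fingers":255},{"ax":0,"ay":0,"az":0,"dx":-25,"dy":-27,"dz":0,"fingers":255},{"ax":0,"ay":0,"az":0,"dx":-25,"dy":-27,"dz":0,"fingers":255},{"ax":0,"ay":0,"az":0,"dx":-25,"dy":-27,"dz":0,"fingers":255}]'
python3 -m crank '[{"ax":0,"ay":0,"az":0,"dx":-25,"dy":-27,"dz":0,"fingers":255},{"ax":0,"ay":0,"az":0,"dx":-25,"dy":-27,"dz":0,"fingers":255},{"ax":0,"ay":0,"az":0,"dx":-25,"dy":-27,"dz":0,"fingers":255},{"ax":0,"ay":0,"az":0,"dx":-25,"dy":-27,"dz":0,"fingers":255},{"ax":0,"ay":0,"az":0,"dx":-25,"dy":-27,"dz":0,"fingers":255},{"ax":0,"ay":0,"az":0,"dx":-25,"dy":-27,"dz":0,"fingers":255},{"ax":0,"ay":0,"az":-6.5,"dx":0,"dy":0,"dz":0,"fingers":255},{"ax":0,"ay":0,"az":-6.5,"dx":0,"dy":0,"dz":0,"fingers":255},{"ax":0,"ay":0,"az":-6.5,"dx":0,"dy":0,"dz":0,"fingers":255},{"ax":0,"ay":0,"az":-6.5,"dx":0,"dy":0,"dz":0,"fingers":255},{"ax":0,"ay":0,"az":0,"dx":0,"dy":0,"dz":0,"fingers":255},{"ax":0,"ay":0,"az":0,"dx":0,"dy":0,"dz":0,"fingers":255}]'
python3 - <<'E'
from plan import *
print(tcp()[0],tcp()[1].apply([1,0,0]),state()['qpos'].round(2));print(to([.45,.36,.0618],T(7)))
E
```

```text
time: 14.28
position: [0.5415, 0.1353, 0.2362]
tcp_rot: [0.987, -0.162, 0.001, 0.01]
wrist_force: [1.4, 0.5, -0.4]
width: 0.146
time: 15.28
position: [0.4523, 0.3348, 0.2323]
tcp_rot: [0.998, 0.063, -0.003, 0.01]
wrist_force: [-0.1, -0.2, -1.6]
width: 0.15
[0.45234507 0.33476929 0.23229958] [ 0.992089    0.12537417 -0.00638281] [-1.24  0.67  0.92  1.77 -0.6   1.03  0.03]
(array([  1.9, -28.7, 170. ]), array([1.1, 0.4, 0.2]))
```

```bash
python3 -m crank '[{"ax":1.1,"ay":0.4,"az":0,"dx":0,"dy":0,"dz":25,"fingers":255},{"ax":0,"ay":0,"az":0,"dx":0,"dy":0,"dz":30,"fingers":255},{"ax":0,"ay":0,"az":0,"dx":0,"dy":0,"dz":35,"fingers":255},{"ax":0,"ay":0,"az":0,"dx":0,"dy":0,"dz":30,"fingers":255},{"ax":0,"ay":0,"az":0,"dx":0,"dy":0,"dz":24,"fingers":255},{"ax":0,"ay":0,"az":0,"dx":0,"dy":0,"dz":12,"fingers":255},{"ax":0,"ay":0,"az":0,"dx":0,"dy":0,"dz":6,"fingers":255},{"ax":0,"ay":0,"az":0,"dx":0,"dy":0,"dz":4,"fingers":255},{"ax":0,"ay":0,"az":0,"dx":0,"dy":0,"dz":3,"fingers":255},{"ax":0,"ay":0,"az":0,"dx":0,"dy":0,"dz":0,"fingers":255},{"ax":0,"ay":0,"az":0,"dx":0,"dy":0,"dz":0,"fingers":255}]'
```

```text
time: 16.2
position: [0.454, 0.3347, 0.0641]
tcp_rot: [0.998, 0.065, 0.001, 0.001]
wrist_force: [0.5, -0.2, -1.1]
width: 0.15
```

```bash
python3 -m crank '[{"ax":0,"ay":0,"az":0,"dx":0,"dy":0,"dz":1.5,"fingers":255},{"ax":0,"ay":0,"az":0,"dx":0,"dy":0,"dz":0.8,"fingers":255},{"ax":0,"ay":0,"az":0,"dx":0,"dy":0,"dz":0,"fingers":255},{"ax":0,"ay":0,"az":0,"dx":0,"dy":0,"dz":0,"fingers":200},{"ax":0,"ay":0,"az":0,"dx":0,"dy":0,"dz":0,"fingers":100},{"ax":0,"ay":0,"az":0,"dx":0,"dy":0,"dz":0,"fingers":0},{"ax":0,"ay":0,"az":0,"dx":0,"dy":0,"dz":0,"fingers":0},{"ax":0,"ay":0,"az":0,"dx":0,"dy":0,"dz":0,"fingers":0},{"ax":0,"ay":0,"az":0,"dx":0,"dy":0,"dz":0,"fingers":0},{"ax":0,"ay":0,"az":0,"dx":0,"dy":0,"dz":0,"fingers":0},{"ax":0,"ay":0,"az":0,"dx":0,"dy":0,"dz":-10,"fingers":0},{"ax":0,"ay":0,"az":0,"dx":0,"dy":0,"dz":-25,"fingers":0}]'
python3 -m crank '[{"ax":0,"ay":0,"az":0,"dx":0,"dy":0,"dz":-40,"fingers":0},{"ax":0,"ay":0,"az":0,"dx":0,"dy":0,"dz":-40,"fingers":0},{"ax":0,"ay":0,"az":0,"dx":0,"dy":0,"dz":-40,"fingers":0},{"ax":0,"ay":0,"az":0,"dx":0,"dy":0,"dz":-40,"fingers":0},{"ax":0,"ay":0,"az":0,"dx":0,"dy":0,"dz":-40,"fingers":0}]'
python3 - <<'E'
from plan import *
print(state()['qpos'].round(2),to([.49,-.40,.28],T(-10)))
E
```

```text
time: 17.2
position: [0.4514, 0.3335, 0.0942]
tcp_rot: [0.998, 0.065, -0.002, 0.003]
wrist_force: [0.3, 0.9, 0.4]
width: 1.0
time: 17.62
position: [0.4529, 0.3343, 0.2986]
tcp_rot: [0.998, 0.064, 0.0, 0.002]
wrist_force: [0.3, 0.6, 0.2]
width: 1.002
[-1.28  0.6   0.98  1.69 -0.53  1.15 -0.02] (array([-57.2, 732.9,  20.8]), array([ 0.2, -0.1, 17.4]))
```

```bash
python3 -m crank '[{"ax":0,"ay":0,"az":0,"dx":-1.5,"dy":30,"dz":0,"fingers":0},{"ax":0,"ay":0,"az":0,"dx":-1.5,"dy":41,"dz":0,"fingers":0},{"ax":0,"ay":0,"az":0,"dx":-1.5,"dy":41,"dz":0,"fingers":0},{"ax":0,"ay":0,"az":0,"dx":-1.5,"dy":41,"dz":0,"fingers":0},{"ax":0,"ay":0,"az":0,"dx":-1.5,"dy":41,"dz":0,"fingers":0},{"ax":0,"ay":0,"az":0,"dx":-1.5,"dy":41,"dz":0,"fingers":0},{"ax":0,"ay":0,"az":0,"dx":-1.5,"dy":41,"dz":0,"fingers":0},{"ax":0,"ay":0,"az":0,"dx":-1.5,"dy":41,"dz":0,"fingers":0},{"ax":0,"ay":0,"az":0,"dx":-1.5,"dy":41,"dz":0,"fingers":0},{"ax":0,"ay":0,"az":0,"dx":-1.5,"dy":41,"dz":0,"fingers":0},{"ax":0,"ay":0,"az":0,"dx":-1.5,"dy":41,"dz":0,"fingers":0},{"ax":0,"ay":0,"az":0,"dx":-1.5,"dy":41,"dz":0,"fingers":0}]'
python3 -m crank '[{"ax":0,"ay":0,"az":0,"dx":-1.5,"dy":41,"dz":0,"fingers":0},{"ax":0,"ay":0,"az":0,"dx":-1.5,"dy":41,"dz":0,"fingers":0},{"ax":0,"ay":0,"az":0,"dx":-1.5,"dy":41,"dz":0,"fingers":0},{"ax":0,"ay":0,"az":0,"dx":-1.5,"dy":41,"dz":0,"fingers":0},{"ax":0,"ay":0,"az":0,"dx":-1.5,"dy":41,"dz":0,"fingers":0},{"ax":0,"ay":0,"az":6,"dx":-1.5,"dy":41,"dz":0,"fingers":0},{"ax":0,"ay":0,"az":6,"dx":-1.5,"dy":15,"dz":0,"fingers":0},{"ax":0,"ay":0,"az":5.3,"dx":0,"dy":0,"dz":0,"fingers":0},{"ax":0,"ay":0,"az":0,"dx":0,"dy":0,"dz":0,"fingers":0},{"ax":0,"ay":0,"az":0,"dx":0,"dy":0,"dz":0,"fingers":0}]'
python3 - <<'E'
from plan import *
print(tcp()[0],state()['qpos'].round(2))
im=snap('wrist');c=calibration('wrist');cv2.imwrite('pics/w5.png',im[60:330,100:500,::-1])
for t,z in [('pin_scoop_bar',.081),('pin_scoop_lip',.0145),('bin',0)]: print(t,[(np.round(m['centre']),round(m['conf'],2),atz('wrist',m['centre'],z,c).round(4)) for m in mark_of('wrist',t)[:2]])
print([(np.round(m['centre']),round(m['conf'],2)) for m in mark_of('wrist','pin0_c')])
cv2.imwrite('pics/w5.png',cv2.resize(im[40:280,100:450,::-1],None,fx=2,fy=2,interpolation=2))
E
```

```text
time: 18.62
position: [0.497, -0.1463, 0.298]
tcp_rot: [0.998, 0.064, 0.001, 0.001]
wrist_force: [0.9, -0.3, 0.7]
width: 1.0
time: 19.45
position: [0.5189, -0.4042, 0.2982]
tcp_rot: [0.996, -0.085, 0.0, 0.001]
wrist_force: [-0.0, 0.3, 0.4]
width: 0.999
[ 0.51894853 -0.40416894  0.29817341] [ 0.15  0.73  0.91  1.42 -0.58  1.27  0.94]
pin_scoop_bar [(array([263., 195.]), 0.87, array([ 0.5221, -0.4523,  0.081 ])), (array([247., 167.]), 0.39, array([ 0.5103, -0.4164,  0.081 ]))]
pin_scoop_lip [(array([222., 170.]), 0.96, array([ 0.4731, -0.4331,  0.0145])), (array([260., 195.]), 0.28, array([ 0.5161, -0.4754,  0.0145]))]
bin [(array([260., 175.]), 0.56, array([ 0.5201, -0.4522,  0.    ]))]
[(array([294., 184.]), 0.94)]
```

View pics/w5.png

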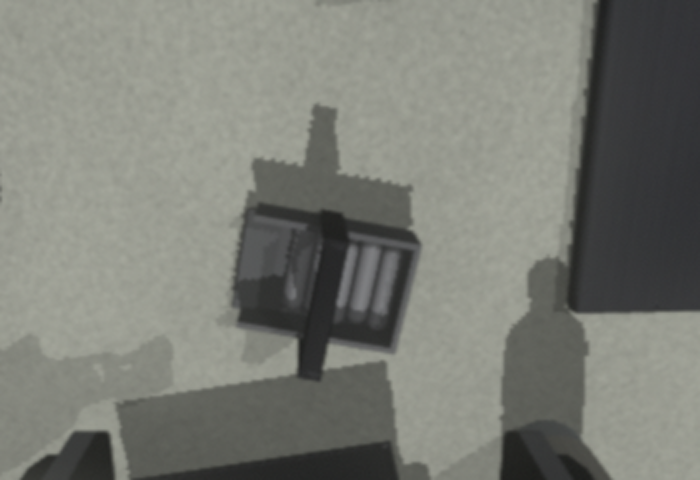

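The grey scoop shows the spout on the left, the bar from full px (267,146) to (255,230), three pins behind the bar and one or two in front. A dark box lies below (row ≥260), so I'll check how near it is.

Run:
```python
from plan import *
c=calibration('wrist')
a,b=atz('wrist',(267,146),.087,c),atz('wrist',(255,230),.087,c);print(a,b,np.linalg.norm(a-b),(a+b)/2,np.degrees(np.arctan2(*(b-a)[1::-1]))+90)
for z in (0,.1,.2): print(z,atz('wrist',(165,280),z,c).round(3),atz('wrist',(293,262),z,c).round(3))
t=cv2.imread('pics/top0.png');s=cv2.imread('pics/scene0.png')
C=np.zeros((400,800,3),np.uint8);C[:,:400]=cv2.resize(t[160:310,362:512],(400,400));C[:,400:]=cv2.resize(s[150:330,0:180],(400,400));cv2.imwrite('pics/c2.png',C)
```

```text
[ 0.53585247 -0.39579317  0.087     ] [ 0.50688666 -0.49051687  0.087     ] 0.09905351175554937 [ 0.52136956 -0.44315502  0.087     ] -17.003244236247724
0 [ 0.352 -0.591  0.   ] [ 0.547 -0.593  0.   ]
0.1 [ 0.393 -0.53   0.1  ] [ 0.544 -0.532  0.1  ]
0.2 [ 0.434 -0.469  0.2  ] [ 0.541 -0.47   0.2  ]
```

View pics/c2.png

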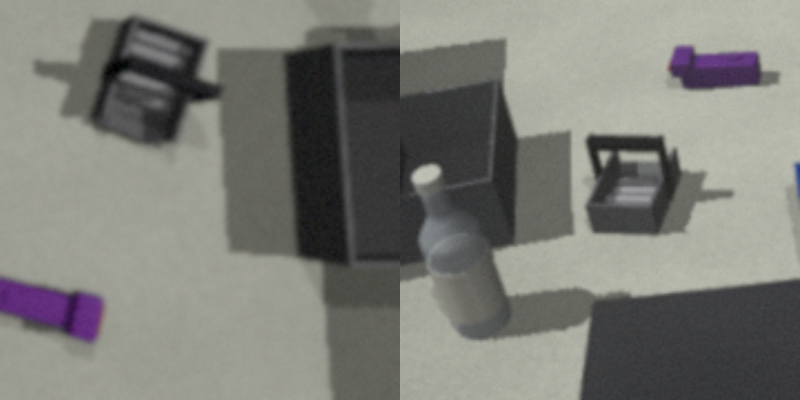

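```bash
python3 -m crank '[{"ax":0,"ay":0,"az":3.5,"dx":2,"dy":14,"dz":30,"fingers":0},{"ax":0,"ay":0,"az":3.5,"dx":2,"dy":14,"dz":30,"fingers":0},{"ax":0,"ay":0,"az":0.3,"dx":3,"dy":14,"dz":30,"fingers":0},{"ax":0,"ay":0,"az":0,"dx":0,"dy":0,"dz":30,"fingers":0},{"ax":0,"ay":0,"az":0,"dx":0,"dy":0,"dz":16,"fingers":0},{"ax":0,"ay":0,"az":0,"dx":0,"dy":0,"dz":0,"fingers":0},{"ax":0,"ay":0,"az":0,"dx":0,"dy":0,"dz":0,"fingers":0}]'
python3 - <<'E'
from plan import *
print(tcp()[0],np.degrees(np.arctan2(*tcp()[1].apply([1,0,0])[1::-1])))
im=snap('wrist');c=calibration('wrist')
for t,z in [('pin_scoop_bar',.081),('pin_scoop_lip',.0145)]: print(t,[(np.round(m['centre']),round(m['conf'],2),atz('wrist',m['centre'],z,c).round(4)) for m in mark_of('wrist',t)[:2]])
cv2.imwrite('pics/w6.png',cv2.resize(im[90:290,150:400,::-1],None,fx=3,fy=3,interpolation=2))
E
```

```text
time: 20.28
position: [0.5164, -0.4467, 0.1619]
tcp_rot: [0.989, -0.149, 0.0, 0.001]
wrist_force: [0.7, -0.1, 1.5]
width: 1.0
[ 0.5164488  -0.44666118  0.16185583] -17.11942449469701
pin_scoop_bar [(array([259., 203.]), 0.62, array([ 0.5195, -0.4531,  0.081 ]))]
pin_scoop_lip [(array([200., 170.]), 0.7, array([ 0.4722, -0.4321,  0.0145]))]
```

View pics/w6.png

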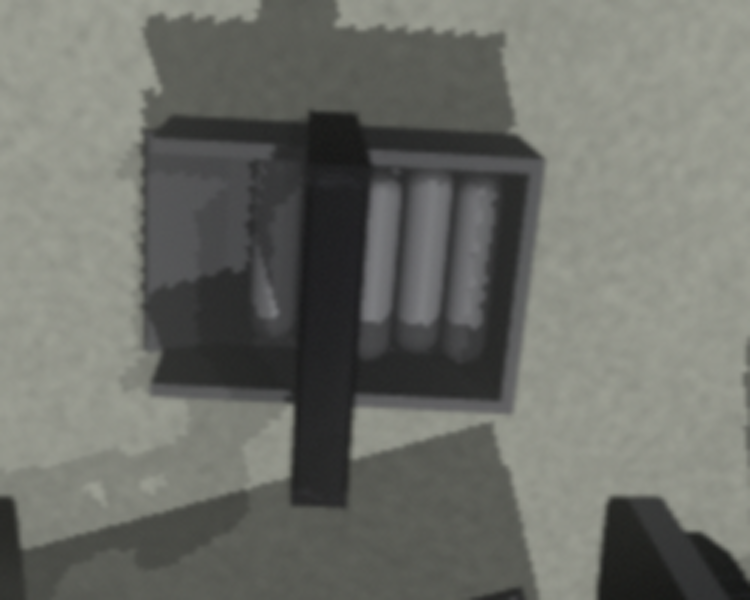

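Run:
```python
from plan import *
c=calibration('wrist')
a,b=atz('wrist',(262.5,145.7),.088,c),atz('wrist',(256.7,257.7),.088,c);m=(a+b)/2;h=np.degrees(np.arctan2(*(b-a)[1::-1]))+90
print(a,b,np.linalg.norm(a-b),m,h);print(to([m[0],m[1],.0623],T(h)))
```

```text
[ 0.53433227 -0.41365239  0.088     ] [ 0.50641006 -0.49243517  0.088     ] 0.08358454962249545 [ 0.52037116 -0.45304378  0.088     ] -19.51535304456779
(array([  4. ,   3.4, 102. ]), array([ 0.2, -0.3,  2.4]))
```

The crop shows 4 pins, (270,290), (375,270), (425,260), (470,270), with room for a fifth under the bar. The bar measures 83.6 mm, as it should. Gripping it.

```bash
python3 -m crank '[{"ax":0,"ay":0,"az":2.4,"dx":4,"dy":3.4,"dz":15,"fingers":0},{"ax":0,"ay":0,"az":0,"dx":0,"dy":0,"dz":20,"fingers":0},{"ax":0,"ay":0,"az":0,"dx":0,"dy":0,"dz":20,"fingers":0},{"ax":0,"ay":0,"az":0,"dx":0,"dy":0,"dz":20,"fingers":0},{"ax":0,"ay":0,"az":0,"dx":0,"dy":0,"dz":17,"fingers":0},{"ax":0,"ay":0,"az":0,"dx":0,"dy":0,"dz":9,"fingers":0},{"ax":0,"ay":0,"az":0,"dx":0,"dy":0,"dz":0,"fingers":0},{"ax":0,"ay":0,"az":0,"dx":0,"dy":0,"dz":0,"fingers":120},{"ax":0,"ay":0,"az":0,"dx":0,"dy":0,"dz":0,"fingers":150},{"ax":0,"ay":0,"az":0,"dx":0,"dy":0,"dz":0,"fingers":180},{"ax":0,"ay":0,"az":0,"dx":0,"dy":0,"dz":0,"fingers":210},{"ax":0,"ay":0,"az":0,"dx":0,"dy":0,"dz":0,"fingers":240}]' 80
python3 -m crank '[{"ax":0,"ay":0,"az":0,"dx":0,"dy":0,"dz":0,"fingers":255},{"ax":0,"ay":0,"az":0,"dx":0,"dy":0,"dz":0,"fingers":255},{"ax":0,"ay":0,"az":0,"dx":0,"dy":0,"dz":0,"fingers":255},{"ax":0,"ay":0,"az":0,"dx":0,"dy":0,"dz":0,"fingers":255},{"ax":0,"ay":0,"az":0,"dx":0,"dy":0,"dz":-3,"fingers":255},{"ax":0,"ay":0,"az":0,"dx":0,"dy":0,"dz":-8,"fingers":255},{"ax":0,"ay":-1.2,"az":0,"dx":0,"dy":0,"dz":-14,"fingers":255},{"ax":0,"ay":-1.2,"az":0,"dx":0,"dy":0,"dz":-20,"fingers":255},{"ax":0,"ay":-1.2,"az":0,"dx":0,"dy":0,"dz":-24,"fingers":255},{"ax":0,"ay":0,"az":0,"dx":0,"dy":0,"dz":-24,"fingers":255},{"ax":0,"ay":0,"az":0,"dx":0,"dy":0,"dz":-24,"fingers":255},{"ax":0,"ay":0,"az":0,"dx":0,"dy":0,"dz":-20,"fingers":255}]' 80
python3 - <<'E'
from plan import *
q0=np.array(state()['qpos']);print(q0.round(2),tcp()[0])
print(fk(q0,LL)[0])
p,r=pour(90,0);q=go(q0,p+[0,0,.05],r);print(q.round(2));p,r=pour(90,50);q=go(q,p,r);print('pour',q.round(2))
# deck fit: tray outline from top
m=silhouettes('top','deck');print([(x['conf'],x['box']) for x in m][:2])
E
```

```text
time: 21.43
position: [0.5196, -0.4523, 0.062]
tcp_rot: [0.985, -0.17, 0.001, 0.002]
wrist_force: [-0.7, 0.2, 0.8]
width: 0.3
time: 22.43
position: [0.5245, -0.4534, 0.1993]
tcp_rot: [0.985, -0.17, -0.03, -0.004]
wrist_force: [0.3, 0.2, -4.4]
width: 0.149
[ 0.25  0.91  0.88  1.36 -0.67  1.24  0.84] [ 0.52454146 -0.45341674  0.19925069]
[ 0.52183939 -0.44969176  0.2016852 ]
[-0.66  0.56  0.46  1.86 -0.33  0.8   1.55]
pour [ 0.31  0.75 -0.06  1.95 -0.99  1.02  2.63]
[(0.72, [195.9, 174.9, 275.6, 216.2])]
```

```bash
cat > deckfit.py <<'E'
from plan import *
def planehit(cam,px,p0,n,cal=None):
    o,r=ray(cam,px,cal);return o+r*((p0-o)@n)/(r@n)
def deckfit(im,cam='top',cal=None):
    hsv=cv2.cvtColor(im,cv2.COLOR_RGB2HSV);m=((hsv[...,0]>100)&(hsv[...,0]<125)&(hsv[...,1]>110)&(hsv[...,2]>70)).astype(np.uint8)
    y,x=np.nonzero(m);p0=np.array([.516,.115,.069]);n=np.array([0,-np.sin(.23),np.cos(.23)])
    P=np.array([planehit(cam,q,p0,n,cal) for q in zip(x,y)])
    k=(abs(P[:,0]-.516)<.07)&(P[:,1]<.16)&(P[:,1]>-.08);return P[k]
E
python3 - <<'E'
from deckfit import *
im=snap('top');P=deckfit(im);print(len(P))
for lo_,hi_ in [(.075,.11),(-.06,.03)]:
    Q=P[(P[:,1]>lo_)&(P[:,1]<hi_)];print(Q[:,0].min(),Q[:,0].max(),np.percentile(Q[:,0],[2,98]),Q[:,0].mean())
h,e=np.histogram(P[:,1],bins=np.arange(-.07,.14,.004));print(list(zip(e.round(3),h)))
Q=P[P[:,1]>.08]
# uphill edge: max y per x column
for a in np.arange(.48,.555,.012): 
    s=P[abs(P[:,0]-a)<.006]; print(a.round(3),s[:,1].max().round(4))
r=cv2.minAreaRect(P[:,:2].astype(np.float32)*1000);print(r)
E
```

```text
Traceback (most recent call last):
  File "deckfit.py", line 7, in deckfit
    P=np.array([planehit(cam,q,p0,n,cal) for q in zip(x,y)])
                ~~~~~~~~^^^^^^^^^^^^^^^^
  File "deckfit.py", line 3, in planehit
    o,r=ray(cam,px,cal);return o+r*((p0-o)@n)/(r@n)
        ~~~^^^^^^^^^^^^
  File "h.py", line 9, in ray
    c=cal or calibration(cam);K=c['K'];V=np.array(c['view'])
             ~~~~~~~~~~~^^^^^
ValueError: time passes only in moves, steps and waits
```

```bash
sed -i 's/^    y,x=np.nonzero(m)/    cal=cal or calibration(cam);y,x=np.nonzero(m)/' deckfit.py
python3 - <<'E'
from deckfit import *
im=cv2.imread('pics/top0.png')[:,:,::-1].copy();P=deckfit(im);print(len(P))
for lo_,hi_ in [(.075,.11),(-.06,.03)]:
    Q=P[(P[:,1]>lo_)&(P[:,1]<hi_)];print(np.percentile(Q[:,0],[2,98]),Q[:,0].mean())
h,e=np.histogram(P[:,1],bins=np.arange(-.07,.14,.004));print([(round(a,3),int(b)) for a,b in zip(e,h)])
for a in np.arange(.48,.555,.012): 
    s=P[abs(P[:,0]-a)<.006]; print(a.round(3),s[:,1].max().round(4))
E
```

```text
1252
[0.47670976 0.55720028] 0.5168947129187947
[0.47639641 0.55387926] 0.5152660195049659
[(np.float64(-0.07), 0), (np.float64(-0.066), 0), (np.float64(-0.062), 0), (np.float64(-0.058), 0), (np.float64(-0.054), 7), (np.float64(-0.05), 39), (np.float64(-0.046), 54), (np.float64(-0.042), 40), (np.float64(-0.038), 0), (np.float64(-0.034), 0), (np.float64(-0.03), 0), (np.float64(-0.026), 31), (np.float64(-0.022), 64), (np.float64(-0.018), 30), (np.float64(-0.014), 0), (np.float64(-0.01), 0), (np.float64(-0.006), 0), (np.float64(-0.002), 59), (np.float64(0.002), 33), (np.float64(0.006), 34), (np.float64(0.01), 0), (np.float64(0.014), 0), (np.float64(0.018), 18), (np.float64(0.022), 32), (np.float64(0.026), 64), (np.float64(0.03), 15), (np.float64(0.034), 0), (np.float64(0.038), 0), (np.float64(0.042), 7), (np.float64(0.046), 63), (np.float64(0.05), 42), (np.float64(0.054), 17), (np.float64(0.058), 0), (np.float64(0.062), 0), (np.float64(0.066), 26), (np.float64(0.07), 66), (np.float64(0.074), 33), (np.float64(0.078), 66), (np.float64(0.082), 50), (np.float64(0.086), 49), (np.float64(0.09), 66), (np.float64(0.094), 33), (np.float64(0.098), 66), (np.float64(0.102), 66), (np.float64(0.106), 33), (np.float64(0.11), 49), (np.float64(0.114), 0), (np.float64(0.118), 0), (np.float64(0.122), 0), (np.float64(0.126), 0), (np.float64(0.13), 0), (np.float64(0.134), 0)]
0.48 0.1125
0.492 0.1126
0.504 0.1127
0.516 0.1127
0.528 0.1104
0.54 0.1104
0.552 0.1105
```

```bash
python3 - <<'E'
from plan import *
q=np.array(state()['qpos']);lip=np.array([.517,.099,.088]);N=R.from_euler('y',-3.5,degrees=True)
p,r=pour(89,-3.5,lip);p=p+[0,0,.03];print(p)
a,rr=fk(q,LL);q=go(q,p,rr);print(q.round(2));q=go(q,p,r,40);print(q.round(2))
for th in (-3.5,20,35,50):
    p,r=pour(89,th,lip);q=go(q,p,r);print(th,q.round(2),p.round(3))
E
python3 -m crank '[{"ax":0,"ay":0,"az":0,"dx":-2,"dy":-6,"dz":-5,"fingers":255},{"ax":0,"ay":0,"az":0,"dx":-4,"dy":-12,"dz":-5,"fingers":255},{"ax":0,"ay":0,"az":0,"dx":-6,"dy":-18,"dz":0,"fingers":255},{"ax":0,"ay":0,"az":0,"dx":-8,"dy":-22,"dz":0,"fingers":255},{"ax":0,"ay":0,"az":0,"dx":-9,"dy":-24,"dz":0,"fingers":255},{"ax":0,"ay":0,"az":0,"dx":-9,"dy":-24,"dz":0,"fingers":255},{"ax":0,"ay":0,"az":0,"dx":-9,"dy":-24,"dz":0,"fingers":255},{"ax":0,"ay":0,"az":0,"dx":-9,"dy":-24,"dz":0,"fingers":255},{"ax":0,"ay":0,"az":0,"dx":-9,"dy":-24,"dz":0,"fingers":255},{"ax":0,"ay":0,"az":0,"dx":-9,"dy":-24,"dz":0,"fingers":255},{"ax":0,"ay":0,"az":0,"dx":-9,"dy":-24,"dz":0,"fingers":255},{"ax":0,"ay":0,"az":0,"dx":-9,"dy":-24,"dz":0,"fingers":255}]'
python3 -m crank '[{"ax":0,"ay":0,"az":0,"dx":-9,"dy":-24,"dz":0,"fingers":255},{"ax":0,"ay":0,"az":0,"dx":-9,"dy":-24,"dz":0,"fingers":255},{"ax":0,"ay":0,"az":0,"dx":-9,"dy":-24,"dz":0,"fingers":255},{"ax":0,"ay":0,"az":0,"dx":-9,"dy":-24,"dz":0,"fingers":255},{"ax":0,"ay":0,"az":0,"dx":-9,"dy":-24,"dz":0,"fingers":255},{"ax":0,"ay":0,"az":0,"dx":-9,"dy":-24,"dz":0,"fingers":255},{"ax":0,"ay":0,"az":0,"dx":-9,"dy":-24,"dz":0,"fingers":255},{"ax":0,"ay":0,"az":0,"dx":-9,"dy":-24,"dz":0,"fingers":255},{"ax":0,"ay":0,"az":0,"dx":-9,"dy":-24,"dz":0,"fingers":255},{"ax":0,"ay":0,"az":0,"dx":-8,"dy":-22,"dz":0,"fingers":255},{"ax":0,"ay":0,"az":0,"dx":-7,"dy":-18,"dz":0,"fingers":255},{"ax":0,"ay":0,"az":0,"dx":-5,"dy":-12,"dz":0,"fingers":255}]'
python3 -m crank '[{"ax":0,"ay":0,"az":-1,"dx":-3,"dy":-6,"dz":0,"fingers":255},{"ax":0,"ay":0,"az":-3,"dx":-1,"dy":-2,"dz":0,"fingers":255},{"ax":0,"ay":0,"az":-5,"dx":0,"dy":0,"dz":0,"fingers":255},{"ax":0,"ay":0,"az":-5,"dx":0,"dy":0,"dz":0,"fingers":255},{"ax":0,"ay":0,"az":-5,"dx":0,"dy":0,"dz":0,"fingers":255},{"ax":0,"ay":0,"az":-5,"dx":0,"dy":0,"dz":0,"fingers":255},{"ax":0,"ay":0,"az":-5,"dx":0,"dy":0,"dz":0,"fingers":255},{"ax":0,"ay":0,"az":-5,"dx":0,"dy":0,"dz":0,"fingers":255},{"ax":0,"ay":0,"az":-5,"dx":0,"dy":0,"dz":0,"fingers":255},{"ax":0,"ay":0,"az":-5,"dx":0,"dy":0,"dz":0,"fingers":255},{"ax":0,"ay":0,"az":-5,"dx":0,"dy":0,"dz":0,"fingers":255},{"ax":0,"ay":0,"az":-5,"dx":0,"dy":0,"dz":0,"fingers":255}]'
python3 - <<'E'
from plan import *
q=np.array(state()['qpos']);print(q.round(2),tcp()[0])
p,r=pour(89,-3.5,np.array([.517,.099,.118]));print(to(p,r))
E
```

```text
[0.51797418 0.15481076 0.16247527]
[-0.89  0.81  0.98  1.84 -0.82  1.01  0.13]
[-0.71  0.63  0.51  1.88 -0.35  0.75  1.53]
-3.5 [-0.69  0.67  0.48  1.9  -0.37  0.68  1.55] [0.518 0.155 0.132]
20 [-0.15  0.59  0.12  1.98 -0.7   0.67  2.08] [0.518 0.132 0.151]
35 [ 0.16  0.65 -0.04  1.99 -0.88  0.79  2.4 ] [0.517 0.115 0.158]
50 [ 0.38  0.77 -0.14  1.96 -0.96  0.96  2.62] [0.517 0.096 0.159]
time: 23.53
position: [0.5211, -0.1839, 0.2118]
tcp_rot: [0.985, -0.17, -0.032, -0.005]
wrist_force: [0.2, -0.1, -4.4]
width: 0.147
time: 24.53
position: [0.5151, 0.1029, 0.2172]
tcp_rot: [0.985, -0.168, -0.032, -0.004]
wrist_force: [0.3, -0.0, -3.9]
width: 0.149
time: 25.53
position: [0.5154, 0.1066, 0.2185]
tcp_rot: [0.954, 0.297, -0.026, -0.017]
wrist_force: [0.6, -0.9, -4.2]
width: 0.145
[-0.73  0.61  0.77  1.84 -0.53  0.97  0.9 ] [0.51538925 0.10656764 0.21847144]
(array([ 31.7, -35.5,  56.6]), array([ -5.2,  -2.5, -54.2]))
```

```bash
python3 -m crank '[{"ax":0,"ay":0,"az":-5,"dx":0,"dy":0,"dz":0,"fingers":255},{"ax":0,"ay":0,"az":-5,"dx":0,"dy":0,"dz":0,"fingers":255},{"ax":0,"ay":0,"az":-5,"dx":0,"dy":0,"dz":0,"fingers":255},{"ax":0,"ay":0,"az":-5,"dx":0,"dy":0,"dz":0,"fingers":255},{"ax":0,"ay":0,"az":-5,"dx":0,"dy":0,"dz":0,"fingers":255},{"ax":0,"ay":0,"az":-5,"dx":0,"dy":0,"dz":0,"fingers":255},{"ax":0,"ay":0,"az":-5,"dx":0,"dy":0,"dz":0,"fingers":255},{"ax":0,"ay":0,"az":-5,"dx":0,"dy":0,"dz":0,"fingers":255},{"ax":0,"ay":0,"az":-5,"dx":0,"dy":0,"dz":0,"fingers":255},{"ax":0,"ay":0,"az":-5,"dx":0,"dy":0,"dz":0,"fingers":255},{"ax":0,"ay":0,"az":-4,"dx":0,"dy":0,"dz":0,"fingers":255},{"ax":0,"ay":0,"az":0,"dx":0,"dy":0,"dz":0,"fingers":255}]'
python3 - <<'E'
from plan import *
q=np.array(state()['qpos']);print(q.round(2),tcp()[0])
p,r=pour(89,-3.5,np.array([.517,.099,.118]));print(to(p,r),state()['wrist_force'])
E
```

```text
time: 26.53
position: [0.5155, 0.1064, 0.2186]
tcp_rot: [0.716, 0.697, -0.015, -0.027]
wrist_force: [0.2, 0.3, -4.9]
width: 0.145
[-0.57  0.54  0.5   1.84 -0.35  0.91  1.65] [0.51549876 0.10641201 0.21855622]
(array([47.5,  4.5, 56.7]), array([-3.4, -4.4, -0.4])) [ 0.23211082  0.30896612 -4.85978766]
```

```bash
python3 -m crank '[{"ax":-1,"ay":-1.4,"az":0,"dx":2,"dy":0,"dz":0,"fingers":255},{"ax":-1.2,"ay":-1.5,"az":0,"dx":4,"dy":1,"dz":4,"fingers":255},{"ax":-1.2,"ay":-1.5,"az":-0.4,"dx":6,"dy":1.5,"dz":8,"fingers":255},{"ax":0,"ay":0,"az":0,"dx":8,"dy":1,"dz":10,"fingers":255},{"ax":0,"ay":0,"az":0,"dx":8,"dy":1,"dz":10,"fingers":255},{"ax":0,"ay":0,"az":0,"dx":7,"dy":0,"dz":8,"fingers":255},{"ax":0,"ay":0,"az":0,"dx":5,"dy":0,"dz":6,"fingers":255},{"ax":0,"ay":0,"az":0,"dx":4,"dy":0,"dz":4,"fingers":255},{"ax":0,"ay":0,"az":0,"dx":2,"dy":0,"dz":2,"fingers":255},{"ax":0,"ay":0,"az":0,"dx":1,"dy":0,"dz":1,"fingers":255},{"ax":0,"ay":0,"az":0,"dx":0,"dy":0,"dz":0,"fingers":255}]'
python3 - <<'E'
from plan import *
q=np.array(state()['qpos']);print(q.round(2),tcp()[0])
p,r=pour(89,-3.5,np.array([.517,.099,.088]));print(to(p,r),state()['wrist_force'])
p,r=pour(89,15,np.array([.517,.099,.088]));print(to(p,r))
im=snap('wrist');c=calibration('wrist');s=snap('scene')
C=np.zeros((384,800,3),np.uint8);C[:,:400]=im[:,50:450];C[:380,410:]=cv2.resize(s[110:300,225:420],(390,380));cv2.imwrite('pics/w7.png',C[:,:,::-1])
print([(m['centre'],m['conf']) for m in mark_of('wrist','pin0_c')])
E
```

```text
time: 27.45
position: [0.5213, 0.1517, 0.1634]
tcp_rot: [0.714, 0.7, -0.021, 0.021]
wrist_force: [0.1, 0.4, -3.6]
width: 0.144
[-0.7   0.63  0.51  1.88 -0.34  0.74  1.54] [0.52134162 0.15165945 0.16343019]
(array([ 4.9, -3.4, 30.7]), array([ 0. , -0.1, -0.1])) [ 0.09430916  0.43263184 -3.61997075]
(array([-13. ,  -3.4,  16.3]), array([ 0. , 18.4, -0.1]))
[([328.3, 212.4], 0.69)]
```

View pics/w7.png

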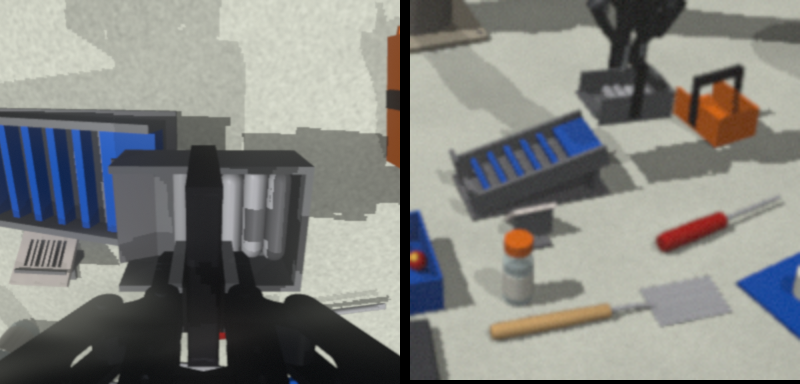

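The grey scoop's spout is over the entry land, with pins at columns 182, 230, 255 and 277 and possibly one under the bar. The lane looks clear. Lowering, then pouring slowly about the lip.

```bash
python3 -m crank '[{"ax":0,"ay":2,"az":0,"dx":-1,"dy":-1,"dz":2,"fingers":255},{"ax":0,"ay":3,"az":0,"dx":-2,"dy":-1,"dz":3,"fingers":255},{"ax":0,"ay":3,"az":0,"dx":-2,"dy":-1.4,"dz":3,"fingers":255},{"ax":0,"ay":3,"az":0,"dx":-2,"dy":0,"dz":3,"fingers":255},{"ax":0,"ay":3,"az":0,"dx":-2,"dy":0,"dz":3,"fingers":255},{"ax":0,"ay":2.4,"az":0,"dx":-2,"dy":0,"dz":2.3,"fingers":255},{"ax":0,"ay":1,"az":0,"dx":-0.83,"dy":0,"dz":-0.93,"fingers":255},{"ax":0,"ay":0,"az":0,"dx":0,"dy":0,"dz":0,"fingers":255},{"ax":0,"ay":0,"az":0,"dx":0,"dy":0,"dz":0,"fingers":255}]'
python3 - <<'E'
from plan import *
q=np.array(state()['qpos']);print(q.round(2),tcp()[0])
p,r=pour(89,17,np.array([.517,.099,.088]));print(to(p,r))
E
```

```text
time: 28.35
position: [0.518, 0.1404, 0.1476]
tcp_rot: [0.709, 0.695, 0.087, -0.085]
wrist_force: [-0.7, 0.7, -3.9]
width: 0.142
[-0.31  0.59  0.21  1.98 -0.62  0.65  1.93] [0.5179968  0.14044816 0.14756917]
(array([-4.2, -0.3, -2.7]), array([ 0.1,  3.1, -0.1]))
```

Now at about 14°. Continuing slowly.

```bash
python3 -m crank '[{"ax":0,"ay":1.5,"az":0,"dx":-1.9,"dy":0,"dz":-1.4,"fingers":255},{"ax":0,"ay":1.5,"az":0,"dx":-1.9,"dy":0,"dz":-1.4,"fingers":255},{"ax":0,"ay":1,"az":0,"dx":-0.83,"dy":0,"dz":-0.93,"fingers":255},{"ax":0,"ay":1,"az":0,"dx":-0.83,"dy":0,"dz":-0.93,"fingers":255},{"ax":0,"ay":1,"az":0,"dx":-0.83,"dy":0,"dz":-0.93,"fingers":255},{"ax":0,"ay":1,"az":0,"dx":-0.83,"dy":0,"dz":-0.93,"fingers":255},{"ax":0,"ay":1,"az":0,"dx":-0.83,"dy":0,"dz":-0.93,"fingers":255},{"ax":0,"ay":1,"az":0,"dx":-0.83,"dy":0,"dz":-0.93,"fingers":255},{"ax":0,"ay":1,"az":0,"dx":-0.83,"dy":0,"dz":-0.93,"fingers":255},{"ax":0,"ay":1,"az":0,"dx":-0.83,"dy":0,"dz":-0.93,"fingers":255},{"ax":0,"ay":1,"az":0,"dx":-0.83,"dy":0,"dz":-0.93,"fingers":255},{"ax":0,"ay":1,"az":0,"dx":-0.83,"dy":0,"dz":-0.93,"fingers":255}]'
python3 -m crank '[{"ax":0,"ay":1,"az":0,"dx":-0.83,"dy":0,"dz":-0.93,"fingers":255},{"ax":0,"ay":1,"az":0,"dx":-0.83,"dy":0,"dz":-0.93,"fingers":255},{"ax":0,"ay":1,"az":0,"dx":-0.83,"dy":0,"dz":-0.93,"fingers":255},{"ax":0,"ay":1,"az":0,"dx":-0.83,"dy":0,"dz":-0.93,"fingers":255},{"ax":0,"ay":1,"az":0,"dx":-0.83,"dy":0,"dz":-0.93,"fingers":255},{"ax":0,"ay":1,"az":0,"dx":-0.83,"dy":0,"dz":-0.93,"fingers":255},{"ax":0,"ay":1,"az":0,"dx":-0.83,"dy":0,"dz":-0.93,"fingers":255},{"ax":0,"ay":1,"az":0,"dx":-0.83,"dy":0,"dz":-0.93,"fingers":255},{"ax":0,"ay":1,"az":0,"dx":-0.83,"dy":0,"dz":-0.93,"fingers":255},{"ax":0,"ay":1,"az":0,"dx":-0.83,"dy":0,"dz":-0.93,"fingers":255},{"ax":0,"ay":0,"az":0,"dx":0,"dy":0,"dz":0,"fingers":255},{"ax":0,"ay":0,"az":0,"dx":0,"dy":0,"dz":0,"fingers":255}]'
python3 - <<'E'
from plan import *
q=np.array(state()['qpos']);print(q.round(2),tcp()[0])
p,r=pour(89,37,np.array([.517,.099,.088]));print(to(p,r))
s=snap('scene');C=cv2.resize(s[130:270,260:420],(640,560),interpolation=2);cv2.imwrite('pics/p2.png',C[:,:,::-1])
print([(m['centre'],round(m['conf'],2)) for m in mark_of('scene','pin0_c')])
E
```

```text
time: 29.35
position: [0.5175, 0.1252, 0.1547]
tcp_rot: [0.694, 0.681, 0.167, -0.164]
wrist_force: [0.0, 0.0, -1.6]
width: 0.143
time: 30.35
position: [0.5171, 0.1131, 0.158]
tcp_rot: [0.677, 0.664, 0.226, -0.222]
wrist_force: [-0.4, 1.1, -2.5]
width: 0.149
[ 0.17  0.66 -0.06  1.99 -0.91  0.8   2.43] [0.51708742 0.11309245 0.15795669]
(array([-0.4,  0.2, -0.4]), array([ 0.1,  0. , -0.1]))
[([267.4, 198.2], 0.41)]
```

View pics/p2.png

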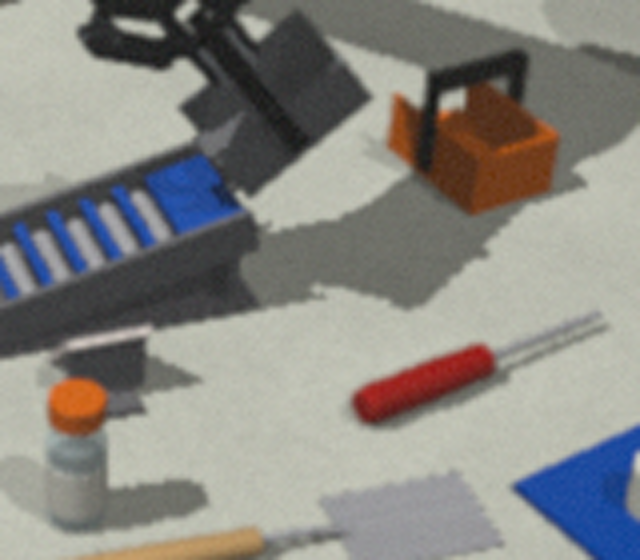

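The pins show as grey bars in the grooves at crop (150,215), (115,228), (77,243), (45,257) and (10,270). I'll tip on to 50° to be sure the scoop empties.

```bash
python3 -m crank '[{"ax":0,"ay":1.5,"az":0,"dx":-1.25,"dy":0,"dz":-1.39,"fingers":255},{"ax":0,"ay":1.5,"az":0,"dx":-1.25,"dy":0,"dz":-1.39,"fingers":255},{"ax":0,"ay":1.5,"az":0,"dx":-1.25,"dy":0,"dz":-1.39,"fingers":255},{"ax":0,"ay":1.5,"az":0,"dx":-1.25,"dy":0,"dz":-1.39,"fingers":255},{"ax":0,"ay":1.5,"az":0,"dx":-1.25,"dy":0,"dz":-1.39,"fingers":255},{"ax":0,"ay":1.5,"az":0,"dx":-1.25,"dy":0,"dz":-1.39,"fingers":255},{"ax":0,"ay":1.5,"az":0,"dx":-1.25,"dy":0,"dz":-1.39,"fingers":255},{"ax":0,"ay":1.5,"az":0,"dx":-1.25,"dy":0,"dz":-1.39,"fingers":255},{"ax":0,"ay":1,"az":0,"dx":-0.83,"dy":0,"dz":-0.93,"fingers":255},{"ax":0,"ay":0,"az":0,"dx":0,"dy":0,"dz":0,"fingers":255},{"ax":0,"ay":0,"az":0,"dx":0,"dy":0,"dz":0,"fingers":255},{"ax":0,"ay":0,"az":0,"dx":0,"dy":0,"dz":0,"fingers":255}]'
python3 - <<'E'
from plan import *
print(state()['qpos'].round(2),tcp()[0],np.degrees(np.arccos(-tcp()[1].apply([0,0,1])[2])),state()['wrist_force'])
E
```

```text
time: 31.45
position: [0.5167, 0.0978, 0.1598]
tcp_rot: [0.647, 0.635, 0.302, -0.296]
wrist_force: [0.1, 0.0, -1.8]
width: 0.148
[ 0.36  0.77 -0.14  1.97 -0.98  0.95  2.62] [0.51673216 0.09778118 0.15984783] 49.975813100499835 [ 0.06858057  0.0485258  -1.8414991 ]
```

```bash
python3 -m crank '[{"ax":0,"ay":0,"az":0,"dx":15,"dy":0,"dz":-13,"fingers":255},{"ax":0,"ay":0,"az":0,"dx":23,"dy":0,"dz":-19,"fingers":255},{"ax":0,"ay":-4,"az":0,"dx":15,"dy":0,"dz":-13,"fingers":255},{"ax":0,"ay":-6,"az":0,"dx":0,"dy":0,"dz":0,"fingers":255},{"ax":0,"ay":-6,"az":0,"dx":0,"dy":0,"dz":0,"fingers":255},{"ax":0,"ay":-6,"az":0,"dx":0,"dy":0,"dz":0,"fingers":255},{"ax":0,"ay":-6,"az":0,"dx":0,"dy":0,"dz":0,"fingers":255},{"ax":0,"ay":-6,"az":0,"dx":0,"dy":0,"dz":0,"fingers":255},{"ax":0,"ay":-6,"az":0,"dx":0,"dy":0,"dz":0,"fingers":255},{"ax":0,"ay":-6,"az":0,"dx":0,"dy":0,"dz":0,"fingers":255},{"ax":0,"ay":-4,"az":0,"dx":0,"dy":0,"dz":0,"fingers":255},{"ax":0,"ay":0,"az":0,"dx":0,"dy":0,"dz":0,"fingers":255}]'
python3 -m crank '[{"ax":0,"ay":0,"az":0,"dx":0,"dy":0,"dz":0,"fingers":255}]'
python3 - <<'E'
from plan import *
q=np.array(state()['qpos']);print(q.round(2),tcp()[0]);print(to([.42,.18,.0618],T(89)))
q=go(q,[.42,.18,.2],T(89));q=go(q,[.42,.18,.062],T(89));print(q.round(2))
E
```

```text
time: 32.45
position: [0.5155, 0.1038, 0.2294]
tcp_rot: [0.71, 0.704, -0.0, -0.0]
wrist_force: [0.0, 2.1, -1.2]
width: 0.146
time: 32.53
position: [0.5156, 0.0995, 0.2291]
tcp_rot: [0.712, 0.702, -0.0, -0.001]
wrist_force: [0.3, -0.2, -1.8]
width: 0.147
[-0.46  0.47  0.31  1.87 -0.19  0.83  1.51] [0.51561318 0.0995168  0.2291016 ]
(array([ 78.9, -96.5, 167.5]), array([-0.1, -0.1,  0.2]))
[-0.57  0.67  0.16  2.18 -0.32  0.32  1.41]
```

```bash
python3 -m crank '[{"ax":0,"ay":0,"az":0,"dx":15,"dy":-12,"dz":0,"fingers":255},{"ax":0,"ay":0,"az":0,"dx":23,"dy":-18,"dz":0,"fingers":255},{"ax":0,"ay":0,"az":0,"dx":23,"dy":-18,"dz":0,"fingers":255},{"ax":0,"ay":0,"az":0,"dx":23,"dy":-18,"dz":15,"fingers":255},{"ax":0,"ay":0,"az":0,"dx":0,"dy":0,"dz":30,"fingers":255},{"ax":0,"ay":0,"az":0,"dx":0,"dy":0,"dz":35,"fingers":255},{"ax":0,"ay":0,"az":0,"dx":0,"dy":0,"dz":35,"fingers":255},{"ax":0,"ay":0,"az":0,"dx":0,"dy":0,"dz":25,"fingers":255},{"ax":0,"ay":0,"az":0,"dx":0,"dy":0,"dz":14,"fingers":255},{"ax":0,"ay":0,"az":0,"dx":0,"dy":0,"dz":6,"fingers":255},{"ax":0,"ay":0,"az":0,"dx":0,"dy":0,"dz":4,"fingers":255},{"ax":0,"ay":0,"az":0,"dx":0,"dy":0,"dz":0,"fingers":255}]'
python3 -m crank '[{"ax":0,"ay":0,"az":0,"dx":0,"dy":0,"dz":0,"fingers":255}]'
python3 - <<'E'
from plan import *
print(to([.45,.185,.0618],T(89)),state()['wrist_force'],state()['qpos'].round(2))
E
```

```text
time: 33.53
position: [0.4527, 0.1809, 0.0651]
tcp_rot: [0.715, 0.699, -0.0, 0.0]
wrist_force: [-0.2, 0.4, -2.5]
width: 0.15
time: 33.62
position: [0.4532, 0.1817, 0.066]
tcp_rot: [0.714, 0.7, 0.001, 0.0]
wrist_force: [0.2, -0.2, -1.9]
width: 0.15
(array([ 3.2, -3.2,  4.2]), array([ 0.1, -0. , -0.2])) [ 0.24832498 -0.22491601 -1.88649643] [-0.56  0.69  0.18  2.1  -0.31  0.38  1.42]
```

```bash
python3 -m crank '[{"ax":0,"ay":0,"az":0,"dx":0,"dy":0,"dz":2,"fingers":255},{"ax":0,"ay":0,"az":0,"dx":0,"dy":0,"dz":1.5,"fingers":255},{"ax":0,"ay":0,"az":0,"dx":0,"dy":0,"dz":0.7,"fingers":255},{"ax":0,"ay":0,"az":0,"dx":0,"dy":0,"dz":0,"fingers":255},{"ax":0,"ay":0,"az":0,"dx":0,"dy":0,"dz":0,"fingers":200},{"ax":0,"ay":0,"az":0,"dx":0,"dy":0,"dz":0,"fingers":100},{"ax":0,"ay":0,"az":0,"dx":0,"dy":0,"dz":0,"fingers":0},{"ax":0,"ay":0,"az":0,"dx":0,"dy":0,"dz":0,"fingers":0},{"ax":0,"ay":0,"az":0,"dx":0,"dy":0,"dz":0,"fingers":0},{"ax":0,"ay":0,"az":0,"dx":0,"dy":0,"dz":0,"fingers":0},{"ax":0,"ay":0,"az":0,"dx":0,"dy":0,"dz":-10,"fingers":0},{"ax":0,"ay":0,"az":0,"dx":0,"dy":0,"dz":-25,"fingers":0}]'
python3 -m crank '[{"ax":0,"ay":0,"az":0,"dx":0,"dy":0,"dz":-40,"fingers":0},{"ax":0,"ay":0,"az":0,"dx":0,"dy":0,"dz":-40,"fingers":0},{"ax":0,"ay":0,"az":0,"dx":0,"dy":0,"dz":-40,"fingers":0},{"ax":0,"ay":0,"az":0,"dx":-20,"dy":-10,"dz":-30,"fingers":0},{"ax":0,"ay":0,"az":0,"dx":-40,"dy":-6,"dz":-10,"fingers":0},{"ax":0,"ay":0,"az":0,"dx":-40,"dy":-6,"dz":0,"fingers":0},{"ax":0,"ay":0,"az":0,"dx":-40,"dy":0,"dz":0,"fingers":0},{"ax":0,"ay":0,"az":0,"dx":0,"dy":0,"dz":0,"fingers":0},{"ax":0,"ay":0,"az":0,"dx":0,"dy":0,"dz":0,"fingers":0}]'
python3 - <<'E'
from plan import *
print(tcp()[0],state()['qpos'].round(2))
im=snap('wrist','w8.png');c=calibration('wrist');np.save('c8.npy',c,allow_pickle=True)
print('pins',[(np.round(m['centre']),round(m['conf'],2),atz('wrist',m['centre'],.035,c).round(3)) for m in mark_of('wrist','pin0_c')])
print('label',[(np.round(m['centre'],1),round(m['conf'],2),atz('wrist',m['centre'],.028,c).round(4)) for m in mark_of('wrist','label')])
E
```

```text
time: 34.62
position: [0.4505, 0.1814, 0.0946]
tcp_rot: [0.714, 0.7, -0.003, -0.001]
wrist_force: [0.6, 0.3, 0.4]
width: 1.0
time: 35.37
position: [0.4274, 0.0404, 0.257]
tcp_rot: [0.716, 0.698, 0.0, 0.001]
wrist_force: [-0.1, 0.6, 0.5]
width: 1.002
[0.42742695 0.04037363 0.2569898 ] [-0.46  0.3   0.38  2.07 -0.15  0.8   1.56]
pins [(array([194., 221.]), 0.61, array([ 0.506, -0.03 ,  0.035]))]
label [(array([219.6, 283.3]), 0.73, array([ 0.5966, -0.0049,  0.028 ]))]
```

View pics/w8.png

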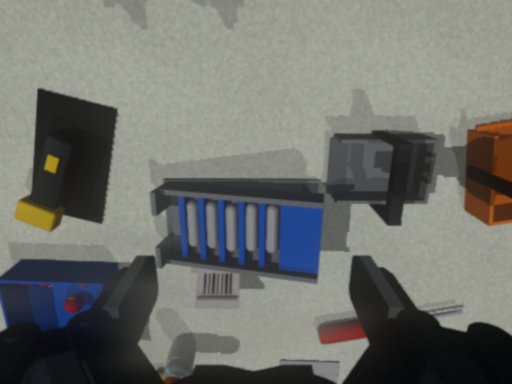

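Five pins, all seated between the blue ridges at columns 271, 251, 231, 211 and 193 (row about 225). The grey scoop is empty and upright at (390,170), and the orange one stands at the right. The black scanner is on its pad at (50,165). I'll check the pin seating numerically and move on to the scanner.

```bash
python3 -m crank '[{"ax":0,"ay":0,"az":3,"dx":-30,"dy":4,"dz":0,"fingers":0},{"ax":0,"ay":0,"az":3,"dx":-40,"dy":2,"dz":0,"fingers":0},{"ax":0,"ay":0,"az":4,"dx":-40,"dy":-2,"dz":0,"fingers":0},{"ax":0,"ay":0,"az":4,"dx":-40,"dy":-5,"dz":0,"fingers":0},{"ax":0,"ay":0,"az":4,"dx":-40,"dy":-8,"dz":0,"fingers":0},{"ax":0,"ay":0,"az":4,"dx":-22,"dy":-5,"dz":0,"fingers":0},{"ax":0,"ay":0,"az":0,"dx":0,"dy":0,"dz":0,"fingers":0},{"ax":0,"ay":0,"az":0,"dx":0,"dy":0,"dz":0,"fingers":0}]'
python3 - <<'E'
from plan import *
g=cv2.imread('pics/w8.png');hs=cv2.cvtColor(g,cv2.COLOR_BGR2HSV);roi=((hs[...,1]<60)&(hs[...,2]>120)).astype(np.uint8);roi[:, :165]=0;roi[:,285:]=0;roi[:196]=0;roi[258:]=0
n,l,s,ce=cv2.connectedComponentsWithStats(roi)
for i in range(1,n):
    if s[i,4]>60: print('pin?',ce[i].round(1),s[i],[np.round(v,1) for v in cv2.minAreaRect(np.argwhere(l==i)[:,::-1].astype(np.float32))])
print(tcp()[0],state()['qpos'].round(2))
im=snap('wrist','w9.png');c=calibration('wrist')
for t,z in [('scanner_c',.021),('beam',.031),('pad',0.003)]: print(t,[(np.round(m['centre']),round(m['conf'],2),atz('wrist',m['centre'],z,c).round(4)) for m in mark_of('wrist',t)[:3]])
hs=cv2.cvtColor(im,cv2.COLOR_RGB2HSV);y=((hs[...,0]>20)&(hs[...,0]<35)&(hs[...,1]>120)&(hs[...,2]>90)).astype(np.uint8)
n,l,s,ce=cv2.connectedComponentsWithStats(y)
for i in range(1,n):
    if s[i,4]>40: print('yellow',ce[i].round(1),s[i],atz('wrist',ce[i],.048,c).round(4),cv2.minAreaRect(np.argwhere(l==i)[:,::-1].astype(np.float32)))
E
```

```text
time: 36.18
position: [0.3808, -0.1605, 0.2561]
tcp_rot: [0.834, 0.551, -0.0, 0.0]
wrist_force: [0.5, 0.8, -0.2]
width: 0.998
pin? [191.  224.4] [188 205   7  40 219] [array([191. , 224.5]), array([39.3,  5.6]), np.float64(86.6)]
pin? [210.3 225.7] [207 206   7  41 231] [array([210.4, 226. ]), array([40.1,  5.9]), np.float64(87.6)]
pin? [250.  228.3] [247 207   7  43 287] [array([250., 228.]), array([42.,  6.]), np.float64(90.0)]
pin? [230. 229.] [227 209   7  41 251] [array([230., 229.]), array([40.,  6.]), np.float64(90.0)]
pin? [270.5 230. ] [267 209   8  43 273] [array([270.5, 230. ]), array([ 6.4, 42. ]), np.float64(2.0)]
[ 0.38082254 -0.16053188  0.25611047] [-0.09  0.29  0.54  2.11 -0.21  0.79  1.75]
scanner_c [(array([256., 212.]), 0.72, array([ 0.4506, -0.1852,  0.021 ])), (array([ 95., 154.]), 0.58, array([ 0.3124, -0.3274,  0.021 ])), (array([322., 318.]), 0.36, array([ 0.6279, -0.1634,  0.021 ]))]
beam []
pad [(array([255., 195.]), 0.69, array([ 0.436 , -0.1808,  0.003 ]))]
yellow [253.9 202.6] [248 195  12  16 172] [ 0.4288 -0.1795  0.048 ] ((253.5, 202.5), (15.0, 11.0), 90.0)
yellow [250.7 255.9] [233 246  37  20 652] [ 0.489 -0.209  0.048] ((250.66769409179688, 255.98153686523438), (36.16645431518555, 18.30510711669922), 3.1798300743103027)
```

View pics/w9.png

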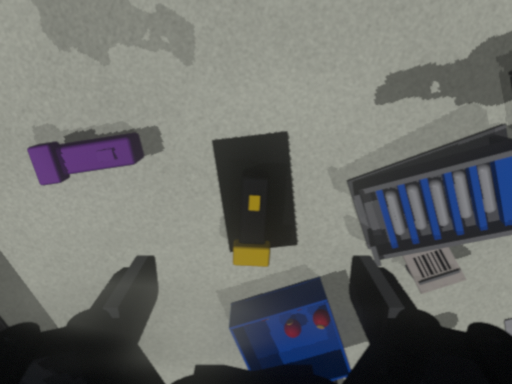

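Still five straight pins in the grooves (20 px pitch, parallel). The black scanner has its yellow head at (251,256) and its body on the pad at (256,212). The purple look-alike at (90,155) is to be left. Gripping the black one.

Run:
```python
from plan import *
print(to([.442,-.1835,.10],T(63.7)))
q=np.array(state()['qpos']);q=go(q,[.442,-.1835,.008],T(63.7));print(q.round(2));q=go(q,[.442,-.1835,.15],T(63.7))
q=go(q,[.465,-.005,.15],T(89));q=go(q,[.465,-.005,.073],T(89));print(q.round(2))
```

```text
(array([  1.,  65., 156.]), array([0. , 0. , 3.5]))
[ 0.21  0.79  0.18  2.14 -0.55  0.25  1.99]
[-0.2   0.66  0.22  2.15 -0.39  0.37  1.89]
```

```bash
python3 -m crank '[{"ax":0,"ay":0,"az":2,"dx":0,"dy":15,"dz":30,"fingers":0},{"ax":0,"ay":0,"az":1.5,"dx":1,"dy":18,"dz":35,"fingers":0},{"ax":0,"ay":0,"az":0,"dx":0,"dy":18,"dz":35,"fingers":0},{"ax":0,"ay":0,"az":0,"dx":0,"dy":18,"dz":35,"fingers":0},{"ax":0,"ay":0,"az":0,"dx":0,"dy":0,"dz":25,"fingers":0},{"ax":0,"ay":0,"az":0,"dx":0,"dy":0,"dz":0,"fingers":0},{"ax":0,"ay":0,"az":0,"dx":0,"dy":0,"dz":0,"fingers":0}]'
python3 - <<'E'
from plan import *
print(state()['qpos'].round(2),to([.446,-.1855,.010],T(63.7)))
im=snap('wrist');c=calibration('wrist')
for t,z in [('scanner_c',.021),('pad',0.003)]: print(t,[(np.round(m['centre']),round(m['conf'],2),atz('wrist',m['centre'],z,c).round(4)) for m in mark_of('wrist',t)[:3]])
hs=cv2.cvtColor(im,cv2.COLOR_RGB2HSV);y=((hs[...,0]>20)&(hs[...,0]<35)&(hs[...,1]>120)&(hs[...,2]>90)).astype(np.uint8)
n,l,s,ce=cv2.connectedComponentsWithStats(y)
for i in range(1,n):
    if s[i,4]>40: print('yellow',ce[i].round(1),s[i],atz('wrist',ce[i],.048 if s[i,4]>1000 else .039,c).round(4),cv2.minAreaRect(np.argwhere(l==i)[:,::-1].astype(np.float32)))
E
```

```text
time: 36.97
position: [0.4427, -0.1883, 0.0953]
tcp_rot: [0.85, 0.526, -0.001, -0.001]
wrist_force: [-0.6, 0.0, 0.6]
width: 0.998
[ 0.11  0.64  0.35  2.1  -0.47  0.47  1.92] (array([ 4. ,  2. , 85.3]), array([-0.2,  0. , -0.2]))
scanner_c [(array([258., 210.]), 0.96, array([ 0.4499, -0.1895,  0.021 ]))]
pad [(array([254., 208.]), 0.6, array([ 0.4544, -0.1943,  0.003 ]))]
yellow [254.1 195. ] [245 180  21  29 530] [ 0.4332 -0.1839  0.039 ] ((255.0, 194.0), (28.0, 20.0), 90.0)
yellow [255.3 288.8] [ 222  272   66   34 2097] [ 0.49   -0.2112  0.048 ] ((254.5, 288.5), (33.0, 65.0), 90.0)
```

```bash
python3 -m crank '[{"ax":0,"ay":0,"az":0,"dx":1.3,"dy":3.8,"dz":20,"fingers":0},{"ax":0,"ay":0,"az":0,"dx":0,"dy":0,"dz":25,"fingers":0},{"ax":0,"ay":0,"az":0,"dx":0,"dy":0,"dz":22,"fingers":0},{"ax":0,"ay":0,"az":0,"dx":0,"dy":0,"dz":12,"fingers":0},{"ax":0,"ay":0,"az":0,"dx":0,"dy":0,"dz":5,"fingers":0},{"ax":0,"ay":0,"az":0,"dx":0,"dy":0,"dz":0,"fingers":0},{"ax":0,"ay":0,"az":0,"dx":0,"dy":0,"dz":0,"fingers":0}]' 50
python3 - <<'E'
from plan import *
print(state()['qpos'].round(2),tcp()[0],to([.4465,-.1888,.010],T(63.7)))
E
```

```text
time: 37.7
position: [0.4483, -0.1905, 0.0135]
tcp_rot: [0.851, 0.526, 0.0, 0.001]
wrist_force: [-0.1, 0.6, -0.0]
width: 0.999
[ 0.21  0.79  0.21  2.12 -0.56  0.28  2.01] [ 0.44828823 -0.19053535  0.01351977] (array([ 0.8, -2.4,  3.5]), array([ 0.1,  0. , -0.3]))
```

```bash
python3 -m crank '[{"ax":0,"ay":0,"az":0,"dx":0.5,"dy":-2.2,"dz":2,"fingers":0},{"ax":0,"ay":0,"az":0,"dx":0,"dy":0,"dz":0,"fingers":60},{"ax":0,"ay":0,"az":0,"dx":0,"dy":0,"dz":0,"fingers":90},{"ax":0,"ay":0,"az":0,"dx":0,"dy":0,"dz":0,"fingers":120},{"ax":0,"ay":0,"az":0,"dx":0,"dy":0,"dz":0,"fingers":150},{"ax":0,"ay":0,"az":0,"dx":0,"dy":0,"dz":0,"fingers":180},{"ax":0,"ay":0,"az":0,"dx":0,"dy":0,"dz":0,"fingers":220},{"ax":0,"ay":0,"az":0,"dx":0,"dy":0,"dz":0,"fingers":255},{"ax":0,"ay":0,"az":0,"dx":0,"dy":0,"dz":0,"fingers":255},{"ax":0,"ay":0,"az":0,"dx":0,"dy":0,"dz":0,"fingers":255},{"ax":0,"ay":0,"az":0,"dx":0,"dy":0,"dz":0,"fingers":255}]' 50
python3 - <<'E'
from plan import *
print(state()['width'],tcp()[0],np.degrees(tcp()[1].as_rotvec()));np.save('grasp.npy',np.r_[tcp()[0],tcp()[1].as_quat()])
im=snap('wrist');c=calibration('wrist')
hs=cv2.cvtColor(im,cv2.COLOR_RGB2HSV);y=((hs[...,0]>20)&(hs[...,0]<35)&(hs[...,1]>120)&(hs[...,2]>90)).astype(np.uint8)
n,l,s,ce=cv2.connectedComponentsWithStats(y)
for i in range(1,n):
    if s[i,4]>40: print('yellow',ce[i].round(1),s[i],atz('wrist',ce[i],.048 if s[i,4]>1000 else .039,c).round(4))
E
python3 -m crank '[{"ax":0,"ay":0,"az":0,"dx":0,"dy":0,"dz":-5,"fingers":255},{"ax":0,"ay":0,"az":0,"dx":0,"dy":0,"dz":-15,"fingers":255},{"ax":0,"ay":0,"az":0,"dx":0,"dy":0,"dz":-30,"fingers":255},{"ax":0,"ay":0,"az":0,"dx":0,"dy":0,"dz":-35,"fingers":255},{"ax":0,"ay":0,"az":0,"dx":0,"dy":0,"dz":-35,"fingers":255},{"ax":0,"ay":0,"az":0,"dx":0,"dy":0,"dz":-20,"fingers":255},{"ax":0,"ay":0,"az":0,"dx":0,"dy":0,"dz":0,"fingers":255}]'
python3 - <<'E'
from plan import *
print(state()['width'],state()['wrist_force'],tcp()[0])
E
```

```text
time: 38.62
position: [0.4459, -0.1889, 0.0106]
tcp_rot: [0.851, 0.526, 0.0, 0.001]
wrist_force: [-0.3, 0.7, 6.7]
width: 0.366
0.36558052343152686 [ 0.4458941  -0.18889154  0.01061115] [1.53077624e+02 9.45844200e+01 1.13774455e-02]
yellow [252.7 259.5] [ 237  238   32   44 1329] [ 0.4268 -0.1801  0.048 ]
time: 39.25
position: [0.4478, -0.1898, 0.1541]
tcp_rot: [0.851, 0.526, 0.002, 0.003]
wrist_force: [0.5, -0.8, -1.3]
width: 0.364
0.36404118817312303 [ 0.49551798 -0.78773913 -1.26694574] [ 0.4478463  -0.18983306  0.15405807]
```

```bash
python3 -m crank '[{"ax":0,"ay":0,"az":0,"dx":12,"dy":-5,"dz":0,"fingers":255},{"ax":0,"ay":0,"az":0,"dx":25,"dy":-10,"dz":0,"fingers":255},{"ax":0,"ay":0,"az":0,"dx":30,"dy":-12,"dz":0,"fingers":255},{"ax":0,"ay":0,"az":0,"dx":30,"dy":-12,"dz":0,"fingers":255},{"ax":0,"ay":0,"az":0,"dx":30,"dy":-12,"dz":0,"fingers":255},{"ax":0,"ay":0,"az":0,"dx":30,"dy":-11,"dz":0,"fingers":255},{"ax":0,"ay":0,"az":-5,"dx":18,"dy":-7,"dz":0,"fingers":255},{"ax":0,"ay":0,"az":-6,"dx":0,"dy":0,"dz":0,"fingers":255},{"ax":0,"ay":0,"az":-6,"dx":0,"dy":0,"dz":0,"fingers":255},{"ax":0,"ay":0,"az":-6,"dx":0,"dy":0,"dz":0,"fingers":255},{"ax":0,"ay":0,"az":-2.4,"dx":0,"dy":0,"dz":0,"fingers":255},{"ax":0,"ay":0,"az":0,"dx":0,"dy":0,"dz":0,"fingers":255}]'
python3 - <<'E'
from plan import *
print(state()['qpos'].round(2),tcp()[0],to([.4644,-.0022,.0783],T(88.8)))
im=snap('wrist');c=calibration('wrist');cv2.imwrite('pics/w10.png',im[:,:,::-1])
print('label',[(np.round(m['centre'],1),round(m['conf'],2),atz('wrist',m['centre'],.028,c).round(4)) for m in mark_of('wrist','label')])
for n in ('top','scene'): 
    snap(n);print(n,[(np.round(m['centre'],1),round(m['conf'],2),atz(n,m['centre'],.028).round(4)) for m in mark_of(n,'label')])
# barcode in w8: bright plate region
c8=np.load('c8.npy',allow_pickle=True).item();print(atz('wrist',(218,284.5),.028,c8))
E
```

```text
time: 40.25
position: [0.4614, -0.0012, 0.1492]
tcp_rot: [0.714, 0.7, -0.001, -0.0]
wrist_force: [-1.2, 0.0, -1.8]
width: 0.365
[-0.31  0.52  0.36  2.12 -0.34  0.56  1.85] [ 0.46141049 -0.00121153  0.14920294] (array([-0.9,  3.1, 70.9]), array([-0.1,  0. ,  0.1]))
label []
top [(array([247.7, 162.3]), 0.62, array([ 0.599 , -0.0108,  0.028 ]))]
scene [(array([182.9, 236. ]), 0.7, array([ 0.5989, -0.2696,  0.028 ]))]
[ 0.598328   -0.00705674  0.028     ]
```

```bash
python3 -m crank '[{"ax":0,"ay":0,"az":0,"dx":-1.1,"dy":2,"dz":10,"fingers":255},{"ax":0,"ay":0,"az":0,"dx":-1,"dy":2,"dz":18,"fingers":255},{"ax":0,"ay":0,"az":0,"dx":0,"dy":0,"dz":20,"fingers":255},{"ax":0,"ay":0,"az":0,"dx":0,"dy":0,"dz":14,"fingers":255},{"ax":0,"ay":0,"az":0,"dx":0,"dy":0,"dz":7,"fingers":255},{"ax":0,"ay":0,"az":0,"dx":0,"dy":0,"dz":2,"fingers":255},{"ax":0,"ay":0,"az":0,"dx":0,"dy":0,"dz":0,"fingers":255},{"ax":0,"ay":0,"az":0,"dx":0,"dy":0,"dz":0,"fingers":255}]'
python3 - <<'E'
from plan import *
print(state()['qpos'].round(2),tcp()[0],to([.4652,-.0035,.0783],T(88.8)),state()['wrist_force'])
s=snap('scene');t=snap('top');C=np.zeros((400,800,3),np.uint8);C[:,:400]=cv2.resize(s[140:260,230:350],(400,400),interpolation=2);C[:,400:]=cv2.resize(t[130:240,180:290],(400,400),interpolation=2)
cv2.imwrite('pics/scan.png',C[:,:,::-1])
print([(np.round(m['centre'],1),round(m['conf'],2)) for m in mark_of('scene','scanner_c')],proj('scene',[.5263,-.004,.0987]),proj('top',[.5263,-.004,.0987]))
y=cv2.cvtColor(t,cv2.COLOR_RGB2HSV);m=((y[...,0]>20)&(y[...,0]<35)&(y[...,1]>120)&(y[...,2]>90)).astype(np.uint8);n,l,st,ce=cv2.connectedComponentsWithStats(m)
for i in range(1,n):
    if st[i,4]>15: print('yellow top',ce[i].round(1),st[i],atz('top',ce[i],.116).round(4))
E
```

```text
time: 41.22
position: [0.4667, -0.0037, 0.0794]
tcp_rot: [0.714, 0.7, -0.0, 0.001]
wrist_force: [0.7, 1.0, -1.8]
width: 0.369
[-0.23  0.65  0.25  2.15 -0.42  0.38  1.92] [ 0.46665274 -0.00372094  0.07936867] (array([ 0.2, -1.5,  1.1]), array([0. , 0.1, 0. ])) [ 0.71630318  1.04405405 -1.82333025]
[(array([269.3, 169.1]), 0.78), (array([146.1, 180.1]), 0.64)] (np.float64(277.3532760967504), np.float64(175.63770085496031)) (np.float64(244.0813759619545), np.float64(187.62786611210743))
```

View pics/scan.png

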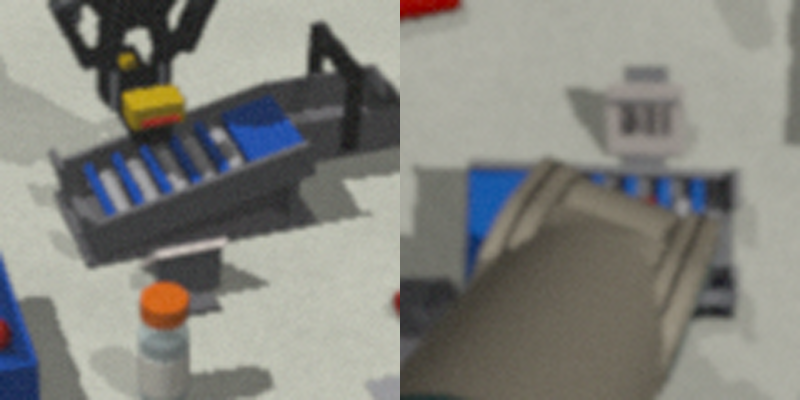

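Scan pose: the window is above the tray facing the label, with the pins still in their grooves underneath. In the top view the window at px (248,186) and the label centre at (248,162) share a column. A tiny trim, then hold for 3 s.

```bash
python3 -m crank '[{"ax":0,"ay":0,"az":0,"dx":-1.5,"dy":-0.8,"dz":0.5,"fingers":255},{"ax":0,"ay":0,"az":0,"dx":0,"dy":0,"dz":0,"fingers":255},{"ax":0,"ay":0,"az":0,"dx":0,"dy":0,"dz":0,"fingers":255},{"ax":0,"ay":0,"az":0,"dx":0,"dy":0,"dz":0,"fingers":255},{"ax":0,"ay":0,"az":0,"dx":0,"dy":0,"dz":0,"fingers":255},{"ax":0,"ay":0,"az":0,"dx":0,"dy":0,"dz":0,"fingers":255},{"ax":0,"ay":0,"az":0,"dx":0,"dy":0,"dz":0,"fingers":255},{"ax":0,"ay":0,"az":0,"dx":0,"dy":0,"dz":0,"fingers":255},{"ax":0,"ay":0,"az":0,"dx":0,"dy":0,"dz":0,"fingers":255},{"ax":0,"ay":0,"az":0,"dx":0,"dy":0,"dz":0,"fingers":255},{"ax":0,"ay":0,"az":0,"dx":0,"dy":0,"dz":0,"fingers":255},{"ax":0,"ay":0,"az":0,"dx":0,"dy":0,"dz":0,"fingers":255}]'
python3 -m crank '[{"ax":0,"ay":0,"az":0,"dx":0,"dy":0,"dz":0,"fingers":255},{"ax":0,"ay":0,"az":0,"dx":0,"dy":0,"dz":0,"fingers":255},{"ax":0,"ay":0,"az":0,"dx":0,"dy":0,"dz":0,"fingers":255},{"ax":0,"ay":0,"az":0,"dx":0,"dy":0,"dz":0,"fingers":255},{"ax":0,"ay":0,"az":0,"dx":0,"dy":0,"dz":0,"fingers":255},{"ax":0,"ay":0,"az":0,"dx":0,"dy":0,"dz":0,"fingers":255},{"ax":0,"ay":0,"az":0,"dx":0,"dy":0,"dz":0,"fingers":255},{"ax":0,"ay":0,"az":0,"dx":0,"dy":0,"dz":0,"fingers":255},{"ax":0,"ay":0,"az":0,"dx":0,"dy":0,"dz":0,"fingers":255},{"ax":0,"ay":0,"az":0,"dx":0,"dy":0,"dz":0,"fingers":255},{"ax":0,"ay":0,"az":0,"dx":0,"dy":0,"dz":0,"fingers":255},{"ax":0,"ay":0,"az":0,"dx":0,"dy":0,"dz":0,"fingers":255}]'
python3 -m crank '[{"ax":0,"ay":0,"az":0,"dx":0,"dy":0,"dz":0,"fingers":255},{"ax":0,"ay":0,"az":0,"dx":0,"dy":0,"dz":0,"fingers":255},{"ax":0,"ay":0,"az":0,"dx":0,"dy":0,"dz":0,"fingers":255},{"ax":0,"ay":0,"az":0,"dx":0,"dy":0,"dz":0,"fingers":255},{"ax":0,"ay":0,"az":0,"dx":0,"dy":0,"dz":0,"fingers":255},{"ax":0,"ay":0,"az":0,"dx":0,"dy":0,"dz":0,"fingers":255},{"ax":0,"ay":0,"az":0,"dx":0,"dy":0,"dz":0,"fingers":255},{"ax":0,"ay":0,"az":0,"dx":0,"dy":0,"dz":0,"fingers":255},{"ax":0,"ay":0,"az":0,"dx":0,"dy":0,"dz":0,"fingers":255},{"ax":0,"ay":0,"az":0,"dx":0,"dy":0,"dz":0,"fingers":255},{"ax":0,"ay":0,"az":0,"dx":0,"dy":0,"dz":0,"fingers":255},{"ax":0,"ay":0,"az":0,"dx":0,"dy":0,"dz":0,"fingers":255}]'
```

```text
time: 42.37
position: [0.4654, -0.0051, 0.0786]
tcp_rot: [0.714, 0.7, -0.0, 0.0]
wrist_force: [0.3, -0.8, -2.1]
width: 0.366
time: 43.37
position: [0.4654, -0.0051, 0.0786]
tcp_rot: [0.714, 0.7, -0.0, 0.0]
wrist_force: [-0.3, 0.7, -2.3]
width: 0.37
time: 44.37
position: [0.4654, -0.0051, 0.0786]
tcp_rot: [0.714, 0.7, -0.0, 0.0]
wrist_force: [0.3, -0.0, -1.7]
width: 0.366
```

Run:
```python
from plan import *
im=snap('wrist');c=calibration('wrist')
hs=cv2.cvtColor(im,cv2.COLOR_RGB2HSV);y=((hs[...,0]>20)&(hs[...,0]<35)&(hs[...,1]>120)&(hs[...,2]>90)).astype(np.uint8)
n,l,s,ce=cv2.connectedComponentsWithStats(y)
for i in range(1,n):
    if s[i,4]>40: print('yellow',ce[i].round(1),s[i])
g=np.load('grasp.npy');p,r=tcp();w=p+r.apply([0,.0619,-.0204]);d=r.apply([0,.7071,.7071]);L=np.array([.598,-.0065,.028]);v=L-w;print('window',w,'dist',v@d,'miss mm',1000*np.linalg.norm(v-(v@d)*d),np.degrees(np.arctan2(d[1],d[0])))
```

```text
yellow [251.3 255.2] [ 236  238   34   43 1110]
window [ 0.527304   -0.00631804  0.09896717] dist 0.10016136716200173 miss mm 1.343524469407524 -1.2226545686341397
```

Held still for about 3 s at 100 mm, missing the label centre by about 1 mm and square to it. Now returning the scanner to the pad.

```bash
python3 -m crank '[{"ax":0,"ay":0,"az":0,"dx":0,"dy":0,"dz":-10,"fingers":255},{"ax":0,"ay":0,"az":0,"dx":0,"dy":0,"dz":-25,"fingers":255},{"ax":0,"ay":0,"az":0,"dx":0,"dy":0,"dz":-25,"fingers":255},{"ax":0,"ay":0,"az":0,"dx":0,"dy":0,"dz":-12,"fingers":255},{"ax":0,"ay":0,"az":5.1,"dx":0,"dy":0,"dz":0,"fingers":255},{"ax":0,"ay":0,"az":5.1,"dx":0,"dy":0,"dz":0,"fingers":255},{"ax":0,"ay":0,"az":5.1,"dx":0,"dy":0,"dz":0,"fingers":255},{"ax":0,"ay":0,"az":5.1,"dx":0,"dy":0,"dz":0,"fingers":255},{"ax":0,"ay":0,"az":5,"dx":0,"dy":0,"dz":0,"fingers":255},{"ax":0,"ay":0,"az":0,"dx":-10,"dy":4,"dz":0,"fingers":255},{"ax":0,"ay":0,"az":0,"dx":-25,"dy":10,"dz":0,"fingers":255},{"ax":0,"ay":0,"az":0,"dx":-30,"dy":12,"dz":0,"fingers":255}]'
python3 -m crank '[{"ax":0,"ay":0,"az":0,"dx":-30,"dy":12,"dz":0,"fingers":255},{"ax":0,"ay":0,"az":0,"dx":-30,"dy":12,"dz":0,"fingers":255},{"ax":0,"ay":0,"az":0,"dx":-30,"dy":12,"dz":0,"fingers":255},{"ax":0,"ay":0,"az":0,"dx":-15,"dy":5,"dz":0,"fingers":255},{"ax":0,"ay":0,"az":0,"dx":0,"dy":0,"dz":0,"fingers":255},{"ax":0,"ay":0,"az":0,"dx":0,"dy":0,"dz":0,"fingers":255}]'
python3 - <<'E'
from plan import *
g=np.load('grasp.npy');print(tcp()[0],to(g[:3],R.from_quat(g[3:])))
im=snap('wrist');print('pad',[(np.round(m['centre']),round(m['conf'],2),atz('wrist',m['centre'],0,).round(4)) for m in mark_of('wrist','pad')])
t=snap('top');print([(np.round(m['centre']),round(m['conf'],2),atz('top',m['centre'],0,).round(4)) for m in mark_of('top','pad')])
E
```

```text
time: 45.42
position: [0.4596, -0.0741, 0.1504]
tcp_rot: [0.849, 0.529, -0.0, -0.0]
wrist_force: [0.0, 0.0, -1.9]
width: 0.363
time: 45.92
position: [0.4484, -0.1887, 0.1507]
tcp_rot: [0.851, 0.525, -0.0, 0.0]
wrist_force: [-0.1, 0.0, -0.6]
width: 0.362
[ 0.4484146  -0.18867492  0.15070594] (array([ -1.2,  -2.2, 140.1]), array([-0. ,  0. , -0.1]))
pad [(array([258., 156.]), 0.68, array([ 0.4369, -0.1764,  0.    ]))]
[(array([313., 226.]), 0.94, array([ 0.4304, -0.1814,  0.    ])), (array([334., 165.]), 0.57, array([ 0.5926, -0.2409,  0.    ]))]
```

```bash
python3 -m crank '[{"ax":0,"ay":0,"az":0,"dx":-0.6,"dy":-3,"dz":25,"fingers":255},{"ax":0,"ay":0,"az":0,"dx":-0.6,"dy":-2,"dz":30,"fingers":255},{"ax":0,"ay":0,"az":0,"dx":0,"dy":0,"dz":30,"fingers":255},{"ax":0,"ay":0,"az":0,"dx":0,"dy":0,"dz":25,"fingers":255},{"ax":0,"ay":0,"az":0,"dx":0,"dy":0,"dz":15,"fingers":255},{"ax":0,"ay":0,"az":0,"dx":0,"dy":0,"dz":7,"fingers":255},{"ax":0,"ay":0,"az":0,"dx":0,"dy":0,"dz":3,"fingers":255},{"ax":0,"ay":0,"az":0,"dx":0,"dy":0,"dz":0,"fingers":255},{"ax":0,"ay":0,"az":0,"dx":0,"dy":0,"dz":0,"fingers":255}]'
python3 - <<'E'
from plan import *
g=np.load('grasp.npy');print(tcp()[0],to(g[:3],R.from_quat(g[3:])),state()['wrist_force'],state()['qpos'].round(2))
E
```

```text
time: 46.87
position: [0.4449, -0.1859, 0.0164]
tcp_rot: [0.851, 0.526, 0.0, 0.001]
wrist_force: [0.7, -0.4, -1.9]
width: 0.365
[ 0.44494082 -0.1859317   0.01642619] (array([-2.2,  2.2,  5.8]), array([0., 0., 0.])) [ 0.65188959 -0.40358491 -1.93618756] [ 0.19  0.79  0.22  2.13 -0.61  0.28  2.04]
```

```bash
python3 -m crank '[{"ax":0,"ay":0,"az":0,"dx":0,"dy":0,"dz":3,"fingers":255},{"ax":0,"ay":0,"az":0,"dx":0,"dy":0,"dz":2,"fingers":255},{"ax":0,"ay":0,"az":0,"dx":0,"dy":0,"dz":0.6,"fingers":255},{"ax":0,"ay":0,"az":0,"dx":0,"dy":0,"dz":0,"fingers":255},{"ax":0,"ay":0,"az":0,"dx":0,"dy":0,"dz":0,"fingers":255}]'
python3 -m crank '[{"ax":0,"ay":0,"az":0,"dx":0,"dy":0,"dz":0,"fingers":140},{"ax":0,"ay":0,"az":0,"dx":0,"dy":0,"dz":0,"fingers":110},{"ax":0,"ay":0,"az":0,"dx":0,"dy":0,"dz":0,"fingers":60},{"ax":0,"ay":0,"az":0,"dx":0,"dy":0,"dz":0,"fingers":0},{"ax":0,"ay":0,"az":0,"dx":0,"dy":0,"dz":0,"fingers":0},{"ax":0,"ay":0,"az":0,"dx":0,"dy":0,"dz":0,"fingers":0},{"ax":0,"ay":0,"az":0,"dx":0,"dy":0,"dz":-10,"fingers":0},{"ax":0,"ay":0,"az":0,"dx":0,"dy":0,"dz":-30,"fingers":0},{"ax":0,"ay":0,"az":0,"dx":0,"dy":0,"dz":-40,"fingers":0},{"ax":0,"ay":0,"az":0,"dx":0,"dy":0,"dz":-40,"fingers":0},{"ax":0,"ay":0,"az":0,"dx":0,"dy":-30,"dz":-28,"fingers":0},{"ax":0,"ay":0,"az":0,"dx":0,"dy":-40,"dz":-10,"fingers":0}]'
python3 -m crank '[{"ax":0,"ay":0,"az":0,"dx":0,"dy":-20,"dz":-30,"fingers":0},{"ax":0,"ay":0,"az":0,"dx":0,"dy":0,"dz":-40,"fingers":0},{"ax":0,"ay":0,"az":0,"dx":0,"dy":0,"dz":-40,"fingers":0},{"ax":0,"ay":0,"az":0,"dx":0,"dy":0,"dz":0,"fingers":0},{"ax":0,"ay":0,"az":0,"dx":0,"dy":0,"dz":0,"fingers":0},{"ax":0,"ay":0,"az":0,"dx":0,"dy":0,"dz":0,"fingers":0}]'
python3 - <<'E'
from plan import *
print(state()['wrist_force'],tcp()[0])
w=snap('wrist','f_w.png');t=snap('top','f_t.png');s=snap('scene','f_s.png')
C=np.zeros((600,800,3),np.uint8);C[:300,:400]=cv2.resize(w,(400,300));C[:300,400:]=cv2.resize(s[120:300,80:440],(400,300));C[300:,:600]=cv2.resize(t[90:290,90:490],(600,300));cv2.imwrite('pics/final.png',C[:,:,::-1])
c=calibration('wrist');print('scanner',[(np.round(m['centre']),round(m['conf'],2),atz('wrist',m['centre'],.021,c).round(4)) for m in mark_of('wrist','scanner_c')][:2])
for k in ('glue','driver','spatula'):
    print(k,[(np.round(m['centre']),round(m['conf'],2)) for m in mark_of('top',k)[:1]],[(np.round(m['centre']),round(m['conf'],2)) for m in mark_of('scene',k)[:1]])
E
```

```text
time: 47.28
position: [0.4447, -0.186, 0.0106]
tcp_rot: [0.851, 0.526, 0.0, 0.001]
wrist_force: [0.1, -0.2, 3.9]
width: 0.367
time: 48.28
position: [0.3857, -0.1568, 0.172]
tcp_rot: [0.851, 0.525, 0.003, 0.005]
wrist_force: [0.3, 0.2, -0.4]
width: 0.997
time: 48.78
position: [0.3633, -0.145, 0.2782]
tcp_rot: [0.851, 0.526, 0.0, 0.0]
wrist_force: [0.3, -0.0, -0.1]
width: 1.003
[ 0.32631286 -0.01984262 -0.14573466] [ 0.36332612 -0.14495673  0.27824282]
scanner [(array([254., 219.]), 0.63, array([ 0.445 , -0.1858,  0.021 ])), (array([105., 175.]), 0.58, array([ 0.3103, -0.3247,  0.021 ]))]
glue [(array([270., 121.]), 0.62)] [(array([278., 259.]), 0.83)]
driver [(array([160., 134.]), 0.96)] [(array([379., 224.]), 0.97)]
spatula [(array([232.,  94.]), 0.64)] [(array([326., 269.]), 0.87)]
```

No views are left, so the remaining checks are numeric, on the frames already taken.

Run:
```python
from plan import *
t=cv2.imread('pics/f_t.png');s=cv2.imread('pics/f_s.png');w=cv2.imread('pics/f_w.png')
ct=calibration('top')
def blobs(im,cond,cam,z,a,tag,cal=None):
    h=cv2.cvtColor(im,cv2.COLOR_BGR2HSV);n,l,st,ce=cv2.connectedComponentsWithStats(cond(h).astype(np.uint8))
    for i in range(1,n):
        if st[i,4]>a: print(tag,ce[i].round(1),st[i,2:],atz(cam,ce[i],z,cal).round(3))
red=lambda h:((h[...,0]<6)|(h[...,0]>172))&(h[...,1]>150)&(h[...,2]>70)
blobs(t,red,'top',.016,12,'red',ct)
blobs(s,red,'scene',.016,12,'red scene',calibration('scene'))
org=lambda h:(h[...,0]>6)&(h[...,0]<18)&(h[...,1]>170)&(h[...,2]>70)
blobs(t,org,'top',.02,60,'orange',ct)
for k,z in (('knob_scoop_bar',.081),('pin_scoop_bar',.081),('pad',0),('scanner_c',.021)): print(k,[(np.round(m['centre']),round(m['conf'],2),atz('top',m['centre'],z,ct).round(3)) for m in mark_of('top',k)[:2]])
# pins in top, along lane centre line: seat = bright grey between ridges
h=cv2.cvtColor(t,cv2.COLOR_BGR2HSV);cell_=[]
for i in range(6):
    for lab,zz in (('groove',-.0075),):
        x=.0555+.024*i if False else None
# groove centres: deck x = 45+8.5+24 i - (first groove starts at 45)
for i in range(6):
    dx=.0535+.024*i;P=[.516,.112-dx*np.cos(.23)-.0075*np.sin(.23)*1,.069-dx*np.sin(.23)-.0075*np.cos(.23)]
    u,v=proj('top',P,ct);p=h[int(v)-8:int(v)+9,int(round(u))-1:int(round(u))+2];print('groove',i,(round(u),round(v)),p[...,1].mean().round(),p[...,2].mean().round())
```

```text
red [177.7 131.2] [ 37  13 267] [0.687 0.176 0.016]
red [306.2 150.4] [ 6  6 17] [ 0.631 -0.166  0.016]
red [322.1 149.8] [ 7  7 35] [ 0.632 -0.207  0.016]
red [338.1 164.9] [16  6 68] [ 0.591 -0.249  0.016]
red scene [196.7 207.5] [10  2 17] [ 0.482 -0.211  0.016]
red scene [365.3 225.4] [ 34  18 264] [0.692 0.171 0.016]
red scene [215.2 231.8] [ 8  8 48] [ 0.594 -0.189  0.016]
red scene [191.2 235.2] [17 10 90] [ 0.588 -0.248  0.016]
red scene [228.6 240.7] [ 8  8 30] [ 0.637 -0.167  0.016]
red scene [210.8 243.5] [ 8  8 52] [ 0.633 -0.21   0.016]
orange [268.9 112.6] [ 11  12 112] [ 0.733 -0.068  0.02 ]
orange [111.7 206.7] [ 36  21 586] [0.487 0.345 0.02 ]
orange [  3.2 241.4] [  9  44 286] [0.402 0.617 0.02 ]
orange [113.6 230. ] [ 34  21 536] [0.427 0.338 0.02 ]
knob_scoop_bar [(array([106., 223.]), 0.77, array([0.444, 0.334, 0.081])), (array([313., 165.]), 0.68, array([ 0.583, -0.175,  0.081]))]
pin_scoop_bar [(array([165., 218.]), 0.85, array([0.454, 0.191, 0.081]))]
pad [(array([314., 226.]), 0.59, array([ 0.431, -0.182,  0.   ])), (array([303., 152.]), 0.4, array([ 0.63, -0.16,  0.  ]))]
scanner_c [(array([318., 223.]), 0.65, array([ 0.44 , -0.192,  0.021])), (array([305., 153.]), 0.41, array([ 0.623, -0.162,  0.021]))]
groove 0 (221, 194) 17.0 139.0
groove 1 (230, 194) 9.0 141.0
groove 2 (239, 194) 7.0 142.0
groove 3 (248, 194) 6.0 140.0
groove 4 (257, 194) 5.0 140.0
groove 5 (266, 194) 6.0 107.0
```

Run:
```python
from plan import *
for f in ('top0','f_t','scene0','f_s'):
    h=cv2.cvtColor(cv2.imread(f'pics/{f}.png'),cv2.COLOR_BGR2HSV);m=(((h[...,0]<6)|(h[...,0]>172))&(h[...,1]>150)&(h[...,2]>70)).astype(np.uint8)
    n,l,s,c=cv2.connectedComponentsWithStats(m);i=1+np.argmax(s[1:,4]);print(f,c[i].round(1),s[i,4])
finish_job()
```

```text
top0 [177.7 131.2] 271
f_t [177.7 131.2] 267
scene0 [365.3 225.3] 263
f_s [365.3 225.4] 264
the job is handed in; nothing more can be done
```

The job is done and handed in at about 49 s of the 210 s allowed.

- **Knobs:** all 5 red knobs are in the blue bin. I saw this in a picture after tipping and confirmed it from red patches in the last frames.
- **Pins:** all 5 steel pins went into grooves 0 to 4 without help, and groove 5 is empty. They were straight and evenly spaced in a close view before the scan, and the grooves still read as filled in the last top frame.
- **Scan:** I held the black scanner still for about 3 s, 100 mm from the label and square to it. The worked-out miss from the label's centre was about 1 mm, though my estimates of where the label is differ by up to about 6 mm.
- **Scanner and scoops:** the scanner is back on its pad with the gripper clear. I set both scoops down level: the orange one at about (0.45, 0.33) and the grey one at about (0.45, 0.18).
- **Bystanders:** the screwdriver handle is at the same pixels as at the start. The jar and spatula marks agree to within about 4 pixels, which is the noise of the marks.

**What fell short:**
- The knob tip stopped at 35° when joints 5 and 6 reached their limits, and the scoop shifted upward, but all the knobs still left it.
- I had used up my picture views, so the final check was by numbers only and I did not see the finished scene.

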